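# Rebuild the analyser's sample carousel

### The arm

A 6-joint arm with a two-finger parallel gripper is mounted at the origin on the work surface. World frame = base frame: x ahead of the robot, y to its left, z up, the work surface at z = 0. Lengths are in m, angles in rad, forces in N, time in s.
With the tool pointing down it reaches from about 0.425 to 0.95 m from the base axis. Payload 3.5 kg.
Tool frame: the origin (TCP) lies between the finger pads; the fingertips stand 17 mm ahead of it and the grasp point (between the pads) lies 2 mm behind it; z points along the fingers, y is the direction in which the jaws open and shut (so a half turn about z gives the same grasp; the last joint's range is limited). The gripper opens to 85 mm and grips with 20 to 120 N. Pads are 22 mm wide; open, the fingers measure 114 mm over their backs; the gripper's body (76 mm by 85 mm) begins 54 mm behind the grasp point. The pads swing forward as they close: fully open they stand 13 mm farther back than shut.
Start: joints at [1.147, 0.286, 1.577, -0, 1.279, -0.15], TCP at [0.182, 0.65, 0.248] pointing down, gripper open.
Joint ranges: [-2.77, 2.77], [-0.9, 2.22], [0.21, 2.48], [-1.53, 4.67], [0.24, 2.81], [-2.84, 2.84]. Speed limits (rad/s): [2.79, 2.79, 3.14, 3.14, 3.14, 3.14].

### API

Orientations are given as a unit quaternion [x, y, z, w].
In Python, from plant import ctrl gives the robot as it stands.
- The arm moves only by the tool carry_out, never from a script. Its argument "commands" is a list of rows, each an object with "delta_pos": the shift along the tool's x, y, z in m, a list of three; "delta_rot": the turn, a rotation vector about the tool's x, y, z in rad, a list of three; "claw": the opening in per cent of the stroke, from 0 (shut) to 100 (fully open). A call has 1 to 8 rows; each row is the pose to reach, as a shift and turn from the pose measured when the call began, along the tool's axes at that moment; what a row does not reach only later rows make up. A row lasts 1/12 s, in which the tool goes at most 41.7 mm and 7.16 degrees, less where a joint would pass 70% of its speed; a pose out of reach is approached as far as the arm can. A call with a gripper value outside its range is refused whole. The fingers move at their own pace and stop on an object; "force" is the grip in N (left out, the last holds). Time passes only in rows, so rows that repeat a pose let the fingers close. It gives the time, the measured TCP pose, the force and the opening at its end, in the units of the state.
- ctrl.get_state(): the state, without advancing time (a new reading comes with each control period).
- ctrl.read_camera(name): name is "side" or "top" or "wrist"; returns (picture, depth): 384x512x3 uint8, red, green, blue; 384x512 float32, m along the optical axis (not along the pixel's ray), 0 where there is no reading.
- ctrl.camera_info(name): a dict with "fx", "fy", "cx", "cy" (pixels), "k1" (the pictures are not rectified: a ray, as slopes to the right and down, at radius r is drawn at 1 + k1 r^2 times it, then the intrinsics apply), "rvec" (rotation vector, rad) and "tvec" (3), from world to camera coordinates, as OpenCV has them; the wrist camera has in their place "mount" (4x4, takes a point from camera to tool coordinates, whose origin is the TCP and whose axes are the flange's). Camera axes: x right, y down, z forward; pixel columns grow to the right and rows downward; lengths in m; the calibration is good to about 2 mm. A picture is of the moment at which its call begins: read the wrist's pose just before it. camera_info takes no time and is no camera call.
- ctrl.sign_off(): hands the job in, once; it reports no verdict.
The state is a dict: "time": time; "qpos": joint angles; "dq": joint speeds; "joint_efforts": joint torques, N m; "eef_pos": TCP position; "tcp_rot": TCP orientation; "contact_force": force on the tool from outside, world axes, zero at the start; "wrist_torque": the same for the moment, N m; "opening": opening from 0.0 (shut) to 1.0 (fully open).
Only numpy, scipy, OpenCV 4.12 (cv2) and the standard library are available. Lean on these libraries where they do the work, as an engineer would, in place of code of your own. Each camera call takes 0.05 s, during which the arm holds its last target.

### The job

Rebuild the sample carousel on its drive hub, one part at a time and in this order: first the large wheel, then the spacer sleeve, then the small wheel, and the clamp knob last, each sitting level and fully home over the spigot of the part below. Set each part down, do not let it drop, and leave the bottles and the wrench alone.

Things in the scene. Friction and masses are not known exactly. Their poses are not given: they have to be found in the camera images.
- drive_hub: Fixed drive hub: grey square block 100 x 100 x 28 mm, on it a round steel boss 48 mm across, its top face (the seat) 35 mm above the origin, and a steel spigot 12 mm tall on that (22 mm across, tip 14). Origin: centre of underside, z up. Home heights of the parts' undersides over it: large wheel 35, sleeve 75, small wheel 115, knob 155 mm.
- large_wheel: Loose, upright on the worktop; origin: centre of underside, z up. Grey plastic sample wheel: disc 130 mm across and 8 mm thick with a ring of 14 dark tube wells, and a central collar 40 mm across reaching from the disc up to 40 mm above the origin (grip it there, above the disc). Underneath a bore 28 mm across, 16 deep; on top a steel spigot 12 mm tall (22 mm across, tip 14) for the next part. About 0.24 kg.
- sleeve: Loose, upright on the worktop; origin: centre of underside, z up. Black plastic spacer sleeve: a plain cylinder 40 mm across and 40 mm tall without any disc or flange. Underneath a bore 28 mm across, 16 deep; on top a steel spigot 12 mm tall (22 mm across, tip 14) for the next part. About 0.08 kg.
- small_wheel: Loose, upright on the worktop; origin: centre of underside, z up. Grey plastic sample wheel, the smaller one: disc 90 mm across and 8 mm thick with a ring of 8 dark tube wells, and a central collar 40 mm across reaching up to 40 mm above the origin. Underneath a bore 28 mm across, 16 deep; on top a steel spigot 12 mm tall (22 mm across, tip 14) for the next part. About 0.15 kg.
- clamp_knob: Loose, upright on the worktop; origin: centre of underside, z up. Grey plastic clamp knob: a flange 60 mm across and 8 mm thick without wells, and a grip 40 mm across reaching up to 40 mm above the origin, with a flat top (no spigot) marked by one dark bar. Underneath a bore 28 mm across, 16 deep. About 0.09 kg. It is pushed on, not screwed.
- bottle_a: Bystander: square yellowish bottle, 78 x 78 mm, 151 mm tall, wide yellow cap, standing in a cream carrier at the robot's right. Origin at the centre of its underside.
- bottle_b: Bystander: square grey bottle, 78 x 78 mm, 151 mm tall, wide white cap, in the same carrier. Origin at the centre of its underside.
- bottle_c: Bystander: square pale bottle, 72 x 72 mm, 151 mm tall, narrow red cap, in the same carrier. Origin at the centre of its underside.
- wrench: Bystander: steel wrench 170 mm long lying flat on the worktop at the robot's left.
Not all that is in view belongs to the job. What is shaped like the clamp_knob but blue or orange is not meant.

How it is judged:
By the outcome, as a careful person would: the job done as asked, in the order asked, and still so for the second after the job is handed in, with the robot touching nothing.
It also fails if it takes over 90 s, if anything falls off the work surface, if the arm or the gripper's body presses on something with over 40 N, if the wrist force passes 120 N, or if a joint passes its speed limit or range.

## Working session

There is one attempt and no reset: what is moved stays moved. The work goes in short steps, Python scripts to look and compute and a tool call to move; the robot and the scene stay as the last step left them, time stands still between calls to the robot, and variables do not carry over. Pictures are saved under pics/ and viewed, and the job is handed in when it is done.

Besides the shell and the picture viewer there is one more tool, called after "Request:" as name([rows], argument=value, ...), one row to a line, values as JSON. carry_out: Moves the arm, as the interface text tells. Its arguments: {"type":"object","properties":{"commands":{"type":"array"},"force":{"type":"number"}},"required":["commands"]}

```bash
ls; mkdir -p pics; python3 - <<'E'
from plant import ctrl
import cv2
s=ctrl.get_state();print(s)
for n in("side","top","wrist"):
    p,d=ctrl.read_camera(n);cv2.imwrite(f"pics/{n}0.png",p[:,:,::-1]);
    import numpy as np
    np.savez(f"pics/{n}0.npz",p=p,d=d)
    print(n,ctrl.camera_info(n))
E
```

```text
pics
{'time': 0.0, 'qpos': array([ 1.14699688e+00,  2.87156627e-01,  1.57815698e+00,  9.10269264e-06,
        1.27860957e+00, -1.50019450e-01]), 'dq': array([ 0.00012459, -0.00117587,  0.00168356, -0.00042147, -0.00154683,
        0.00017156]), 'joint_efforts': array([-1.55179499e-03, -4.05986345e+01, -2.92620957e+01, -2.24991727e-04,
        5.82886802e-03,  9.34368614e-06]), 'eef_pos': array([0.18222951, 0.64930179, 0.246964  ]), 'tcp_rot': array([ 1.36464080e-01,  9.90644334e-01, -1.11639768e-03, -3.33935857e-04]), 'contact_force': array([-0.92061901,  0.25260166, -0.20983142]), 'wrist_torque': array([ 0.00835598, -0.01920892,  0.01022289]), 'opening': 1.0017369073490099}
side {'fx': 391.4925876093476, 'fy': 391.4925876093476, 'cx': 253.03350835290036, 'cy': 188.4753859520772, 'k1': 0.03802385164707646, 'rvec': array([ 2.1117361 , -0.27246555,  0.16498117]), 'tvec': array([-0.4899068 ,  0.08525869,  1.06879228])}
top {'fx': 395.8496928711868, 'fy': 395.8496928711868, 'cx': 250.58752882480678, 'cy': 189.4109001341336, 'k1': -0.1230354348695023, 'rvec': array([ 2.1745777 , -2.17009849,  0.12119528]), 'tvec': array([-0.02725701,  0.47345792,  1.33956734])}
wrist {'fx': 280.7545838137514, 'fy': 280.7545838137514, 'cx': 256.7351705676911, 'cy': 191.38163986598803, 'k1': -0.05556260462283559, 'mount': array([[ 8.54244217e-04, -9.65600827e-01, -2.60027522e-01,
         6.51087845e-02],
       [ 9.99999448e-01,  6.65669553e-04,  8.13270352e-04,
        -1.20653178e-03],
       [-6.12202120e-04, -2.60028073e-01,  9.65600863e-01,
        -1.26356623e-01],
       [ 0.00000000e+00,  0.00000000e+00,  0.00000000e+00,
         1.00000000e+00]])}
```

View pics/top0.png

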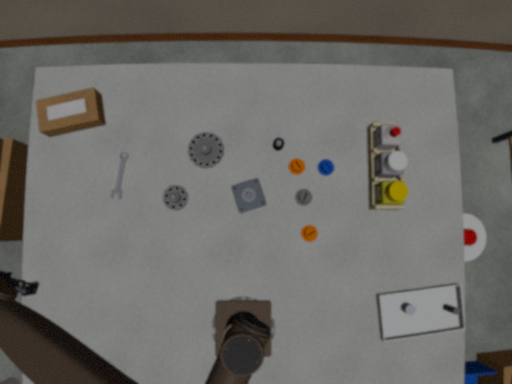

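View pics/side0.png

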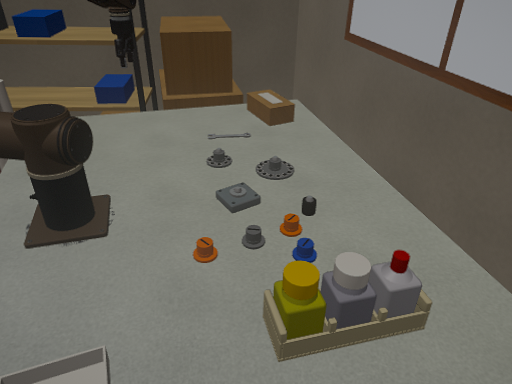

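View pics/wrist0.png

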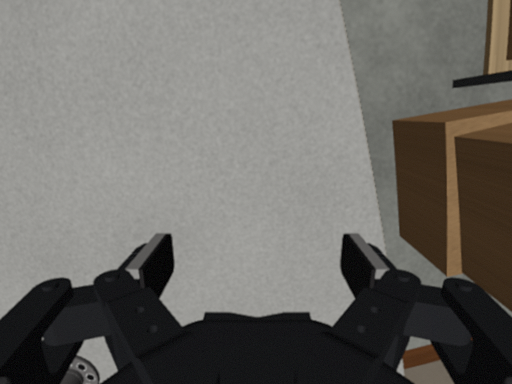

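The top view shows the large wheel at (206,150), small wheel (175,197), hub (249,195), sleeve (278,143) and grey knob (303,197). It also shows decoys: orange at (297,166) and (309,233), blue at (326,167), and a grey/black item in the tray at (407,308)/(450,309). The start wrist view shows only bare worktop, with the small wheel in its corner at (75,375).

```bash
cat > h.py <<'E'
import numpy as np, cv2
from scipy.spatial.transform import Rotation as R
from plant import ctrl
def K(i): return np.array([[i['fx'],0,i['cx']],[0,i['fy'],i['cy']],[0,0,1.]])
def slope(i,uv):
    # invert: drawn = s*(1+k1 r^2)
    uv=np.atleast_2d(np.asarray(uv,float))
    return cv2.undistortPoints(uv[:,None],K(i),np.array([i['k1'],0,0,0.]))[:,0]
def pose(name,st=None):
    """camera centre and cam->world R"""
    i=ctrl.camera_info(name)
    if 'mount' in i:
        T=np.eye(4);T[:3,:3]=R.from_quat(st['tcp_rot']).as_matrix();T[:3,3]=st['eef_pos']
        T=T@i['mount'];return i,T[:3,3],T[:3,:3]
    Rm=R.from_rotvec(i['rvec']).as_matrix()
    return i,-Rm.T@i['tvec'],Rm.T
def toplane(name,uv,z,st=None):
    i,c,Rm=pose(name,st);s=slope(i,uv)
    d=np.c_[s,np.ones(len(s))]@Rm.T
    return c+d*((z-c[2])/d[:,2])[:,None]
def cloud(name,depth,st=None):
    i,c,Rm=pose(name,st);h,w=depth.shape
    u,v=np.meshgrid(np.arange(w),np.arange(h))
    s=slope(i,np.c_[u.ravel(),v.ravel()])
    P=np.c_[s,np.ones(len(s))]*depth.ravel()[:,None]
    return (P@Rm.T+c).reshape(h,w,3)
def proj(name,P,st=None):
    i,c,Rm=pose(name,st);q=(np.atleast_2d(P)-c)@Rm
    s=q[:,:2]/q[:,2:];r=(s**2).sum(1,keepdims=True);s=s*(1+i['k1']*r)
    return s*[i['fx'],i['fy']]+[i['cx'],i['cy']]
E
python3 - <<'E'
from h import *
f=np.load('pics/top0.npz');p,d=f['p'],f['d']
C=cloud('top',d)
names=dict(L=(206,150),S=(175,197),hub=(249,195),sl=(278,143),kn=(303,197),or1=(297,166),or2=(309,233),blue=(326,167),wr=(120,175))
for n,(u,v) in names.items():
    r=26
    P=C[v-r:v+r,u-r:u+r].reshape(-1,3);z=P[:,2]
    print(n,C[v,u].round(3),toplane('top',(u,v),0).round(3),'base z',np.median(z).round(3),'max',np.percentile(z,99.8).round(3))
    m=(P[:,2]>0.004+0)&(P[:,2]<0.2)
for z0 in(0,):
    print(np.median(C[250:280,100:200,2]), C[250:280,100:200,2].std())
cv2.imwrite('pics/topz.png',cv2.resize(p[120:250,100:350,::-1],None,fx=3.2,fy=3.2,interpolation=cv2.INTER_CUBIC))
E
```

```text
L [0.609 0.128 0.035] [[0.616 0.132 0.   ]] base z 0.001 max 1.381
S [0.445 0.231 0.041] [[0.449 0.239 0.   ]] base z -0.0 max 1.381
hub [ 0.452 -0.021  0.046] [[ 0.456 -0.021  0.   ]] base z 0.0 max 1.381
sl [ 0.63  -0.12   0.055] [[ 0.642 -0.124  0.   ]] base z -0.001 max 0.843
kn [ 0.446 -0.205  0.04 ] [[ 0.45  -0.211  0.   ]] base z -0.001 max 1.381
or1 [ 0.554 -0.186  0.036] [[ 0.56  -0.191  0.   ]] base z -0.001 max 1.381
or2 [ 0.324 -0.224  0.041] [[ 0.324 -0.23   0.   ]] base z -0.001 max 0.839
blue [ 0.551 -0.287  0.035] [[ 0.557 -0.294  0.   ]] base z -0.001 max 1.381
wr [0.525 0.435 0.01 ] [[0.526 0.439 0.   ]] base z -0.001 max 1.381
-0.0009684441305357616 0.08360094904538949
```

View pics/topz.png

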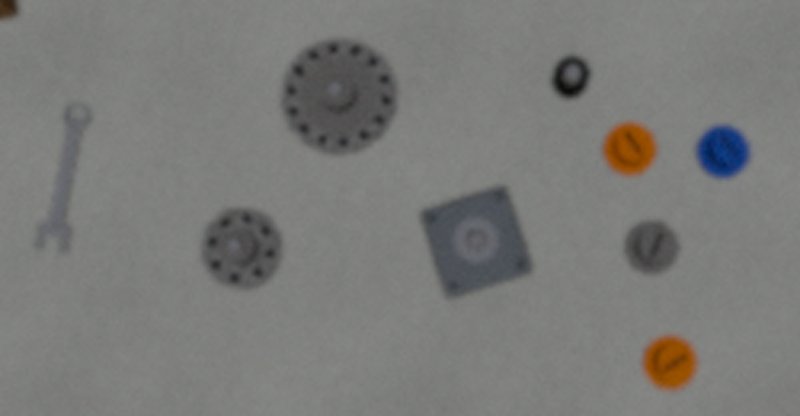

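```bash
cat >> h.py <<'E'
def circ(mask,near,amin=30):
    cs,_=cv2.findContours(mask.astype(np.uint8)*255,cv2.RETR_EXTERNAL,cv2.CHAIN_APPROX_NONE)
    cs=[c for c in cs if cv2.contourArea(c)>amin]
    if not cs: return None
    return min(cs,key=lambda c:np.hypot(*(c[:,0].mean(0)-near)))
E
python3 - <<'E'
from h import *
f=np.load('pics/top0.npz');p,d=f['p'].astype(int),f['d']
C=cloud('top',d)
bg=cv2.medianBlur(f['p'],101 if False else 61).astype(int)
diff=np.abs(p-bg).sum(2)
def fit(P):
    A=np.c_[2*P[:,:2],np.ones(len(P))];s=np.linalg.lstsq(A,(P[:,:2]**2).sum(1),rcond=None)[0]
    return s[:2],np.sqrt(s[2]+s[0]**2+s[1]**2)
for n,(u,v),z in [('L',(206,150),.008),('S',(175,197),.008),('kn',(303,197),.008),('sl',(278,143),.04),('hub',(249,195),.028),('boss',(249,195),.028)]:
    m=cv2.morphologyEx((diff>45).astype(np.uint8),cv2.MORPH_CLOSE,np.ones((5,5)))
    c=circ(m,(u,v));W=toplane('top',c[:,0]+0.0,z)
    (cx,cy),w,a=cv2.minAreaRect(W[:,:2].astype(np.float32))
    print(n,'fit',*[np.round(x,4) for x in fit(W)],'rect',round(cx,4),round(cy,4),np.round(w,4),round(a,1),len(c))
E
```

```text
L fit [0.6163 0.1328] 0.0639 rect 0.6152 0.1316 [0.1295 0.1277] 0.1 104
S fit [0.4473 0.2372] 0.0438 rect 0.4464 0.2376 [0.088  0.0845] 1.0 72
kn fit [ 0.4495 -0.2105] 0.0293 rect 0.4491 -0.2113 [0.0561 0.0598] 0.0 48
sl fit [ 0.6312 -0.1205] 0.0231 rect 0.6301 -0.1207 [0.0416 0.0496] 89.7 39
hub fit [ 0.4537 -0.0189] 0.0569 rect 0.4537 -0.0182 [0.1034 0.1031] 18.3 106
boss fit [ 0.4537 -0.0189] 0.0569 rect 0.4537 -0.0182 [0.1034 0.1031] 18.3 106
```

Sizes and heights agree with the description. Could be taken for the large wheel (206,150): the small wheel (175,197), which is 88 mm with 8 wells. Could be taken for the knob (303,197, grey): orange (297,166) and (309,233), blue (326,167). Could be taken for the sleeve (278,143, black): the tray items (407,308)/(450,309). The large wheel measures 129 mm across with 14 wells, so I'll go over it for a close look.

```bash
cat >> h.py <<'E'
def go(x,y,z):
    s=ctrl.get_state();Rm=R.from_quat(s['tcp_rot']).as_matrix()
    d=np.array([x,y,z])-s['eef_pos']
    # turn that makes tool z straight down
    print('from',s['eef_pos'].round(4),'delta_tool',(Rm.T@d).round(4),'rows',np.ceil(np.linalg.norm(d)/.0417),'F',s['contact_force'].round(1),'open',round(float(s['opening']),3),'t',round(s['time'],2),'tilt',(R.from_matrix(Rm).apply([0,0,1])).round(4),'yaw_y',Rm[:,1].round(3))
E
python3 -c "
from h import *
go(.615,.132,.2)"
```

```text
from [0.1823 0.6494 0.2472] delta_tool [-0.5565 -0.3811  0.0478] rows 17.0 F [ 0.   0.1 -0.3] open 0.996 t 0.15 tilt [-7.0e-04 -1.7e-03 -1.0e+00] yaw_y [ 0.27   0.963 -0.002]
```

Request:
carry_out([
  {"delta_pos": [-0.556,-0.381,0.048],"delta_rot": [0,0,0],"claw": 100},
  {"delta_pos": [-0.556,-0.381,0.048],"delta_rot": [0,0,0],"claw": 100},
  {"delta_pos": [-0.556,-0.381,0.048],"delta_rot": [0,0,0],"claw": 100},
  {"delta_pos": [-0.556,-0.381,0.048],"delta_rot": [0,0,0],"claw": 100},
  {"delta_pos": [-0.556,-0.381,0.048],"delta_rot": [0,0,0],"claw": 100},
  {"delta_pos": [-0.556,-0.381,0.048],"delta_rot": [0,0,0],"claw": 100},
  {"delta_pos": [-0.556,-0.381,0.048],"delta_rot": [0,0,0],"claw": 100},
  {"delta_pos": [-0.556,-0.381,0.048],"delta_rot": [0,0,0],"claw": 100},
])

```text
time: 0.82
eef_pos: [0.3962, 0.3928, 0.2241]
tcp_rot: [0.136, 0.991, -0.001, -0.0]
contact_force: [1.9, 1.0, 0.5]
opening: 1.003
```

```bash
python3 -c "
from h import *
go(.615,.132,.2)"
```

```text
from [0.3962 0.3928 0.2241] delta_tool [-0.2811 -0.192   0.0243] rows 9.0 F [1.9 1.  0.5] open 1.003 t 0.82 tilt [-9.0e-04 -1.8e-03 -1.0e+00] yaw_y [ 0.27   0.963 -0.002]
```

Request:
carry_out([
  {"delta_pos": [-0.281,-0.192,0.024],"delta_rot": [0,0,0],"claw": 80},
  {"delta_pos": [-0.281,-0.192,0.024],"delta_rot": [0,0,0],"claw": 80},
  {"delta_pos": [-0.281,-0.192,0.024],"delta_rot": [0,0,0],"claw": 80},
  {"delta_pos": [-0.281,-0.192,0.024],"delta_rot": [0,0,0],"claw": 80},
  {"delta_pos": [-0.281,-0.192,0.024],"delta_rot": [0,0,0],"claw": 80},
  {"delta_pos": [-0.281,-0.192,0.024],"delta_rot": [0,0,0],"claw": 80},
  {"delta_pos": [-0.281,-0.192,0.024],"delta_rot": [0,0,0],"claw": 80},
  {"delta_pos": [-0.281,-0.192,0.024],"delta_rot": [0,0,0],"claw": 80},
])

```text
time: 1.48
eef_pos: [0.6095, 0.1376, 0.2005]
tcp_rot: [0.136, 0.991, -0.001, -0.001]
contact_force: [0.2, 0.7, -0.6]
opening: 0.8
```

Request:
carry_out([
  {"delta_pos": [-0.01,-0.006,0],"delta_rot": [0,0,0],"claw": 80},
  {"delta_pos": [-0.01,-0.006,0],"delta_rot": [0,0,0],"claw": 80},
  {"delta_pos": [-0.01,-0.006,0],"delta_rot": [0,0,0],"claw": 80},
])

```text
time: 1.73
eef_pos: [0.6172, 0.1288, 0.1999]
tcp_rot: [0.137, 0.991, -0.001, -0.001]
contact_force: [-0.5, 0.7, 0.0]
opening: 0.798
```

```bash
cat >> h.py <<'E'
def snap(name,tag,tophint=None):
    s=ctrl.get_state();p,d=ctrl.read_camera(name)
    np.savez(f'pics/{tag}.npz',p=p,d=d,**{k:s[k] for k in('tcp_rot','eef_pos')})
    cv2.imwrite(f'pics/{tag}.png',p[:,:,::-1]);return s,p,d
E
python3 -c "
from h import *
s,p,d=snap('wrist','w1')
go(.615,.132,.2)
for P in ([.615,.132,.052],[.615,.132,.008],[.6537,-.0182,.04],[.4537,-.0182,.047]): print(P,proj('wrist',P,s))"
```

```text
from [0.6167 0.1297 0.2001] delta_tool [0.0023 0.0018 0.0001] rows 1.0 F [-0.1  0.5  0.4] open 0.797 t 1.78 tilt [-0.0028 -0.0011 -1.    ] yaw_y [ 0.27   0.963 -0.002]
[0.615, 0.132, 0.052] [[260.48464057 180.38996824]]
[0.615, 0.132, 0.008] [[260.04074041 172.00760666]]
[0.6537, -0.0182, 0.04] [[141.19505147 245.63358492]]
[0.4537, -0.0182, 0.047] [[63.25470289 62.3735829 ]]
```

View pics/w1.png

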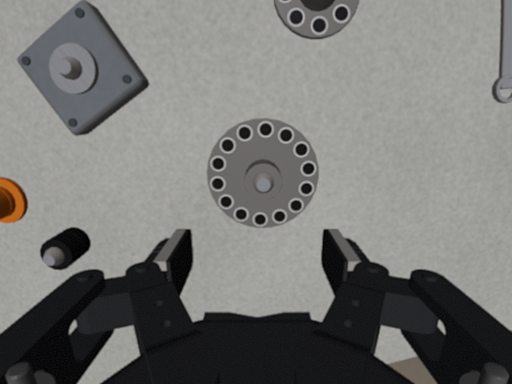

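The wrist view shows the large wheel with 14 wells, disc centre about (263,172) and spigot tip (264,183). The hub's spigot is at about (68,66), the sleeve at (60,250), and an orange decoy at the left edge. Next I measure precisely.

```bash
cat >> h.py <<'E'
def fitc(P):
    A=np.c_[2*P[:,:2],np.ones(len(P))];s=np.linalg.lstsq(A,(P[:,:2]**2).sum(1),rcond=None)[0]
    c=s[:2];r=np.sqrt(s[2]+s@np.r_[s[:2],0]);return c,r
def robust(P):
    m=np.ones(len(P),bool)
    for _ in range(6):
        c,r=fitc(P[m]);e=np.abs(np.hypot(*(P[:,:2]-c).T)-r);m=e<max(.0012,2*np.median(e))
    return c.round(4),round(float(r),4),int(m.sum())
E
python3 - <<'E'
from h import *
f=np.load('pics/w1.npz');p=f['p'];s={k:f[k] for k in('tcp_rot','eef_pos')}
g=cv2.cvtColor(p,cv2.COLOR_RGB2GRAY);C=cloud('wrist',f['d'],s)
print('depth z: spigot',C[183,264].round(4),'disc',C[205,263].round(4),'hub spig',C[66,68].round(4), 'table',np.median(C[140:160,350:450,2]))
hsv=cv2.cvtColor(p,cv2.COLOR_RGB2HSV)
print('g table',g[150,400],'disc',g[150,263],'hub',g[60,40],'boss',g[50,75])
m=(g<125).astype(np.uint8);m=cv2.morphologyEx(m,cv2.MORPH_CLOSE,np.ones((9,9)))
c=circ(m,(263,172),500);W=toplane('wrist',c[:,0],.008,s);print('disc',robust(W),cv2.boundingRect(c))
c=circ(m,(83,67),500);W=toplane('wrist',c[:,0],.028,s);print('hub',[np.round(x,4) for x in cv2.minAreaRect(W[:,:2].astype(np.float32))],cv2.boundingRect(c))
# boss: brighter than block
roi=np.zeros_like(g);roi[35:100,40:105]=1
m=((g>118)&(roi>0)).astype(np.uint8);
cv2.imwrite('pics/hubz.png',cv2.resize(p[0:140,10:160,::-1],None,fx=4,fy=4,interpolation=cv2.INTER_CUBIC))
E
```

```text
depth z: spigot [0.6183 0.1347 0.0531] disc [0.6543 0.1247 0.0082] hub spig [ 0.4585 -0.0145  0.0478] table 0.0008800322735293409
g table 155 disc 105 hub 103 boss 131
disc (array([0.6194, 0.1335]), 0.0637, 309) (207, 119, 112, 109)
hub [array([ 0.4593, -0.0141]), array([0.1059, 0.1025]), np.float64(17.9913)] (17, 0, 132, 136)
```

View pics/hubz.png

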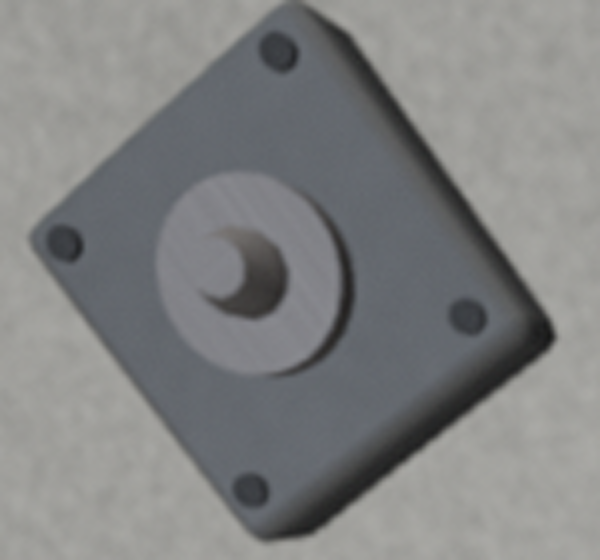

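```bash
python3 - <<'E'
from h import *
f=np.load('pics/w1.npz');s={k:f[k] for k in('tcp_rot','eef_pos')}
q=np.array([(278,50),(65,243),(468,316),(250,490)])/4-.4+[10,0]
print(toplane('wrist',q,.028,s).mean(0))
print('boss',toplane('wrist',np.array([[248/4+10-.4,272/4-.4]]),.035,s),'tip',toplane('wrist',np.array([[220/4+10-.4,263/4-.4]]),.047,s))
go(.6185,.133,.031)
E
```

```text
[ 0.45665756 -0.01969328  0.028     ]
boss [[ 0.45660199 -0.01885223  0.035     ]] tip [[ 0.45660073 -0.01799245  0.047     ]]
from [0.6167 0.1297 0.2001] delta_tool [-0.0012  0.004   0.1691] rows 5.0 F [-0.1  0.5  0.4] open 0.797 t 1.78 tilt [-0.0028 -0.0011 -1.    ] yaw_y [ 0.27   0.963 -0.002]
```

Request:
carry_out([
  {"delta_pos": [-0.001,0.004,0.03],"delta_rot": [0,0,0],"claw": 80},
  {"delta_pos": [-0.001,0.004,0.07],"delta_rot": [0,0,0],"claw": 80},
  {"delta_pos": [-0.001,0.004,0.105],"delta_rot": [0,0,0],"claw": 80},
  {"delta_pos": [-0.001,0.004,0.13],"delta_rot": [0,0,0],"claw": 80},
  {"delta_pos": [-0.001,0.004,0.15],"delta_rot": [0,0,0],"claw": 80},
  {"delta_pos": [-0.001,0.004,0.16],"delta_rot": [0,0,0],"claw": 80},
  {"delta_pos": [-0.001,0.004,0.167],"delta_rot": [0,0,0],"claw": 80},
  {"delta_pos": [-0.001,0.004,0.169],"delta_rot": [0,0,0],"claw": 80},
])

```text
time: 2.45
eef_pos: [0.6175, 0.1342, 0.0307]
tcp_rot: [0.136, 0.991, -0.001, -0.002]
contact_force: [-0.4, 1.0, 0.8]
opening: 0.795
```

```bash
python3 -c "
from h import *
go(.6185,.133,.031)
s,p,d=snap('wrist','w2')"
```

```text
from [0.6175 0.1342 0.0307] delta_tool [-0.0013 -0.0009 -0.0003] rows 1.0 F [-0.4  1.   0.8] open 0.795 t 2.45 tilt [-0.0038 -0.0011 -1.    ] yaw_y [ 0.269  0.963 -0.002]
```

View pics/w2.png

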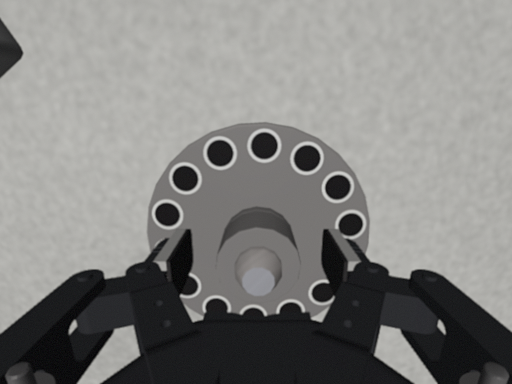

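The close crop shows the 14-well wheel, with its collar (centre ~258,250) midway between the pads (190 and 322). Closing on it.

Request:
carry_out([
  {"delta_pos": [0,0,0],"delta_rot": [0,0,0],"claw": 35},
  {"delta_pos": [0,0,0],"delta_rot": [0,0,0],"claw": 35},
  {"delta_pos": [0,0,0],"delta_rot": [0,0,0],"claw": 30},
  {"delta_pos": [0,0,0],"delta_rot": [0,0,0],"claw": 30},
  {"delta_pos": [0,0,0],"delta_rot": [0,0,0],"claw": 30},
  {"delta_pos": [0,0,0],"delta_rot": [0,0,0],"claw": 30},
], force=60)

```text
time: 3.0
eef_pos: [0.6197, 0.1342, 0.0336]
tcp_rot: [0.136, 0.991, -0.0, 0.001]
contact_force: [-0.3, 0.6, 6.3]
opening: 0.447
```

```bash
python3 -c "
from h import *
go(.6175,.1342,.131)
s,p,d=snap('wrist','w3')
C=cloud('wrist',d,s);g=p.mean(2)
m=(g>125)&(np.hypot(*(np.mgrid[:384,:512]-np.array([278,258])[:,None,None]))<30)
import sys
vv,uu=np.nonzero((C[...,2]>.047)&(np.hypot(*(np.mgrid[:384,:512]-np.array([278,258])[:,None,None]))<40))
print(len(uu), C[vv,uu].mean(0), uu.mean(),vv.mean())
"
```

```text
from [0.6197 0.1342 0.0336] delta_tool [ 0.002  -0.0006 -0.0974] rows 3.0 F [-0.3  0.6  6.3] open 0.447 t 3.0 tilt [ 1.1e-03 -4.0e-04 -1.0e+00] yaw_y [ 0.269  0.963 -0.   ]
1381 [0.61635248 0.13399442 0.05497565] 256.58363504706733 269.61766835626355
```

View pics/w3.png

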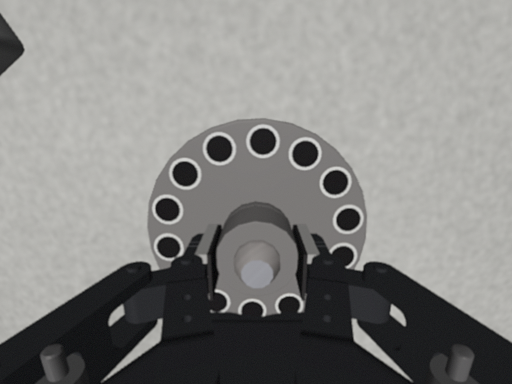

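Request:
carry_out([
  {"delta_pos": [0,0,-0.005],"delta_rot": [0,0,0],"claw": 30},
  {"delta_pos": [0,0,-0.015],"delta_rot": [0,0,0],"claw": 30},
  {"delta_pos": [0,0,-0.035],"delta_rot": [0,0,0],"claw": 30},
  {"delta_pos": [0,0,-0.06],"delta_rot": [0,0,0],"claw": 30},
  {"delta_pos": [0,0,-0.08],"delta_rot": [0,0,0],"claw": 30},
  {"delta_pos": [0,0,-0.1],"delta_rot": [0,0,0],"claw": 30},
  {"delta_pos": [0,0,-0.1],"delta_rot": [0,0,0],"claw": 30},
])

```text
time: 3.63
eef_pos: [0.6224, 0.1344, 0.1391]
tcp_rot: [0.136, 0.991, 0.001, 0.005]
contact_force: [1.1, -0.1, -0.8]
opening: 0.448
```

```bash
python3 -c "
from h import *
go(.4566,-.0187,.13)
s,p,d=snap('wrist','w4')
s,p,d=snap('side','s4')
"
```

```text
from [0.6224 0.1344 0.1391] delta_tool [ 0.1185 -0.1921  0.0075] rows 6.0 F [ 1.1 -0.1 -0.8] open 0.448 t 3.63 tilt [ 0.0101 -0.     -0.9999] yaw_y [0.269 0.963 0.003]
```

View pics/w4.png

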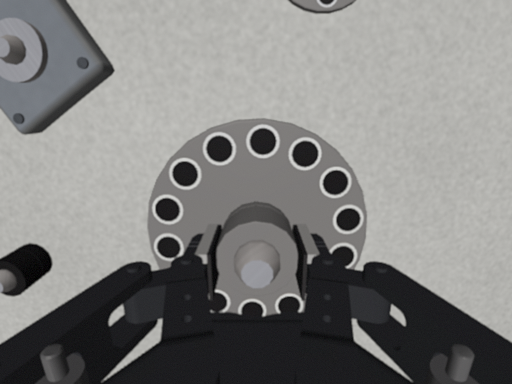

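View pics/s4.png

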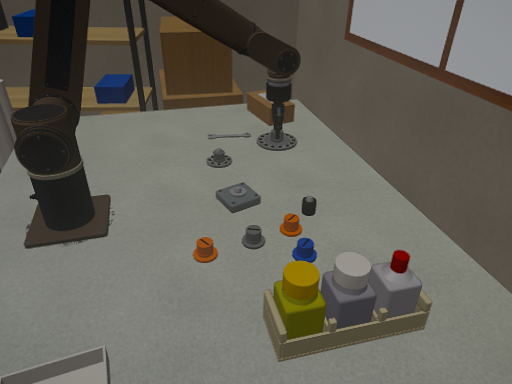

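```bash
cat >> h.py <<'E'
def lvl():
    s=ctrl.get_state();Rm=R.from_quat(s['tcp_rot']).as_matrix();z=Rm[:,2]
    print('level rot',(Rm.T@np.cross(z,[0,0,-1])).round(4))
E
python3 - <<'E'
from h import *
f=np.load('pics/w4.npz');p=f['p'];s={k:f[k] for k in('tcp_rot','eef_pos')}
g=cv2.cvtColor(p,cv2.COLOR_RGB2GRAY)
cv2.imwrite('pics/spz.png',cv2.resize(p[190:320,190:330,::-1],None,fx=4,fy=4,interpolation=cv2.INTER_CUBIC))
print(g[272,230:290:3])
Rm=R.from_quat(s['tcp_rot']).as_matrix()
# disc rim in tool frame: plane perpendicular tool z at -(.0336-.008) below TCP => tool z=+.0256
i=ctrl.camera_info('wrist');M=i['mount']
def tp(uv,zt):
    d=np.c_[slope(i,uv),np.ones(len(np.atleast_2d(uv)))]@M[:3,:3].T;c=M[:3,3]
    return c+d*((zt-c[2])/d[:,2])[:,None]
m=(g<125).astype(np.uint8);m=cv2.morphologyEx(m,cv2.MORPH_CLOSE,np.ones((9,9)))
c=[c for c in cv2.findContours(m,cv2.RETR_EXTERNAL,cv2.CHAIN_APPROX_NONE)[0]]
c=max(c,key=cv2.contourArea)[:,0];c=c[(c[:,1]<240)&(c[:,0]>140)&(c[:,0]<375)]
print('disc in tool',robust(tp(c,.0256)))
mm=((g>126)&(np.hypot(*(np.mgrid[:384,:512]-np.array([272,258])[:,None,None]))<22)).astype(np.uint8)
c=circ(mm,(258,272));print(cv2.minEnclosingCircle(c),'tip in tool',tp([cv2.minEnclosingCircle(c)[0]],-.0184))
lvl();go(.4566,-.0187,.13)
E
```

```text
[123 122 106 117 153 153 153 152 151 153 154 151 150 150 139  80  97 123
 123 122]
disc in tool (array([ 0.0002, -0.001 ]), 0.0633, 330)
((257.3873291015625, 269.1197204589844), 19.633955001831055) tip in tool [[ 0.00123116 -0.00080264 -0.0184    ]]
level rot [ 0.0003  0.0025 -0.    ]
from [0.6198 0.1342 0.1342] delta_tool [ 0.116  -0.1912  0.0039] rows 6.0 F [-0.9 -0.5 -2.2] open 0.447 t 3.73 tilt [ 2.5e-03 -4.0e-04 -1.0e+00] yaw_y [0.269 0.963 0.   ]
```

View pics/spz.png

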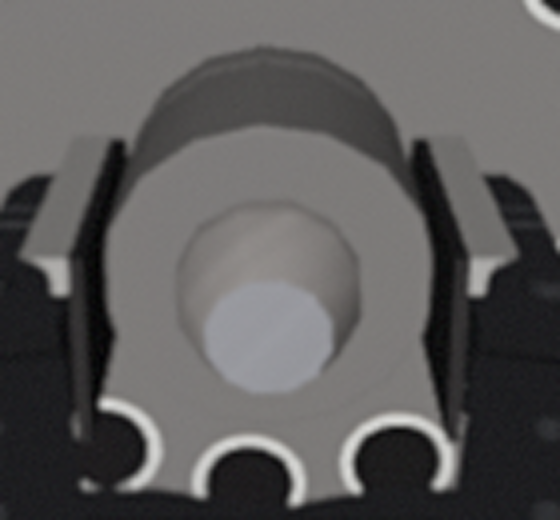

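Request:
carry_out([
  {"delta_pos": [0.116,-0.191,0.004],"delta_rot": [0,0.0025,0],"claw": 30},
  {"delta_pos": [0.116,-0.191,0.004],"delta_rot": [0,0.0025,0],"claw": 30},
  {"delta_pos": [0.116,-0.191,0.004],"delta_rot": [0,0.0025,0],"claw": 30},
  {"delta_pos": [0.116,-0.191,0.004],"delta_rot": [0,0.0025,0],"claw": 30},
  {"delta_pos": [0.116,-0.191,0.004],"delta_rot": [0,0.0025,0],"claw": 30},
  {"delta_pos": [0.116,-0.191,0.004],"delta_rot": [0,0.0025,0],"claw": 30},
  {"delta_pos": [0.116,-0.191,0.004],"delta_rot": [0,0.0025,0],"claw": 30},
  {"delta_pos": [0.116,-0.191,0.004],"delta_rot": [0,0.0025,0],"claw": 30},
])

```text
time: 4.4
eef_pos: [0.4552, -0.0187, 0.1283]
tcp_rot: [0.137, 0.991, 0.0, -0.001]
contact_force: [-0.3, 0.1, -1.3]
opening: 0.445
```

```bash
python3 - <<'E'
from h import *
s,p,d=snap('top','t5')
print(proj('top',[.4566,-.0187,.147]))
s,p,d=snap('wrist','w5')
go(.4566,-.0187,.13);lvl()
E
```

```text
[[248.48833171 190.7498357 ]]
from [ 0.4568 -0.0182  0.1293] delta_tool [ 0.0001 -0.0006 -0.0007] rows 1.0 F [ 0.5 -0.6 -1.6] open 0.445 t 4.5 tilt [-6.e-04  7.e-04 -1.e+00] yaw_y [0.269 0.963 0.001]
level rot [ 0.0006 -0.0007 -0.    ]
```

View pics/w5.png

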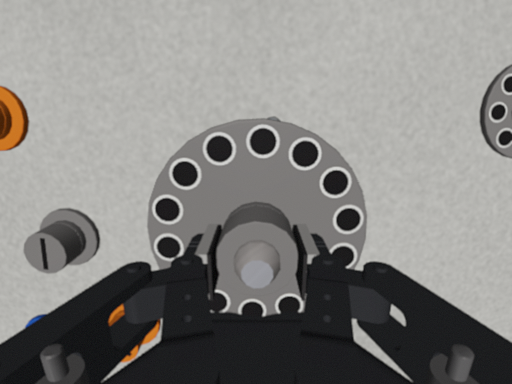

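View pics/t5.png

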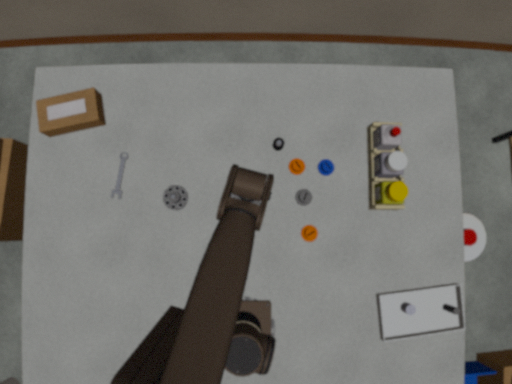

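Request:
carry_out([
  {"delta_pos": [0,0,0.015],"delta_rot": [0.0006,-0.0007,0],"claw": 30},
  {"delta_pos": [0,0,0.03],"delta_rot": [0.0006,-0.0007,0],"claw": 30},
  {"delta_pos": [0,0,0.04],"delta_rot": [0.0006,-0.0007,0],"claw": 30},
  {"delta_pos": [0,0,0.045],"delta_rot": [0.0006,-0.0007,0],"claw": 30},
  {"delta_pos": [0,0,0.048],"delta_rot": [0.0006,-0.0007,0],"claw": 30},
  {"delta_pos": [0,0,0.05],"delta_rot": [0.0006,-0.0007,0],"claw": 30},
  {"delta_pos": [0,0,0.052],"delta_rot": [0.0006,-0.0007,0],"claw": 30},
  {"delta_pos": [0,0,0.054],"delta_rot": [0.0006,-0.0007,0],"claw": 30},
])

```text
time: 5.17
eef_pos: [0.4574, -0.0182, 0.0757]
tcp_rot: [0.136, 0.991, -0.0, 0.001]
contact_force: [0.9, -0.3, -1.6]
opening: 0.452
```

```bash
python3 -c "
from h import *
go(.4568,-.0182,.0686);lvl()"
```

```text
from [ 0.4574 -0.0182  0.0757] delta_tool [ 0.0006 -0.0002  0.0071] rows 1.0 F [ 0.9 -0.3 -1.6] open 0.452 t 5.17 tilt [ 1.3e-03 -3.0e-04 -1.0e+00] yaw_y [0.269 0.963 0.   ]
level rot [0.     0.0013 0.    ]
```

Request:
carry_out([
  {"delta_pos": [0,0,0.002],"delta_rot": [0,0.001,0],"claw": 30},
  {"delta_pos": [0,0,0.004],"delta_rot": [0,0.001,0],"claw": 30},
  {"delta_pos": [0,0,0.005],"delta_rot": [0,0.001,0],"claw": 30},
  {"delta_pos": [0,0,0.006],"delta_rot": [0,0.001,0],"claw": 30},
  {"delta_pos": [0,0,0.007],"delta_rot": [0,0.001,0],"claw": 30},
  {"delta_pos": [0,0,0.008],"delta_rot": [0,0.001,0],"claw": 30},
])

```text
time: 5.67
eef_pos: [0.4575, -0.0182, 0.0685]
tcp_rot: [0.136, 0.991, -0.0, -0.0]
contact_force: [-4.9, 1.5, 9.6]
opening: 0.45
```

```bash
python3 -c "
from h import *
go(.4568,-.0182,.0686);lvl()"
```

```text
from [ 0.4575 -0.0182  0.0685] delta_tool [ 0.0007 -0.0002 -0.0001] rows 1.0 F [-4.9  1.5  9.6] open 0.45 t 5.67 tilt [-5.e-04  1.e-04 -1.e+00] yaw_y [ 0.269  0.963 -0.   ]
level rot [-0.0001 -0.0005 -0.    ]
```

Seated: TCP height 0.0685 matches the expected 0.0686, with about 10 N up. Releasing and backing straight up.

Request:
carry_out([
  {"delta_pos": [0,0,0],"delta_rot": [0,0,0],"claw": 48},
  {"delta_pos": [0,0,0],"delta_rot": [0,0,0],"claw": 55},
  {"delta_pos": [0,0,0],"delta_rot": [0,0,0],"claw": 75},
  {"delta_pos": [0,0,0],"delta_rot": [0,0,0],"claw": 75},
  {"delta_pos": [0,0,-0.01],"delta_rot": [0,0,0],"claw": 75},
  {"delta_pos": [0,0,-0.04],"delta_rot": [0,0,0],"claw": 75},
  {"delta_pos": [0,0,-0.08],"delta_rot": [0,0,0],"claw": 75},
  {"delta_pos": [0,0,-0.11],"delta_rot": [0,0,0],"claw": 75},
])

```text
time: 6.33
eef_pos: [0.4579, -0.0183, 0.1814]
tcp_rot: [0.136, 0.991, -0.0, 0.001]
contact_force: [0.6, -0.1, 0.4]
opening: 0.751
```

```bash
python3 - <<'E'
from h import *
s,p,d=snap('wrist','w6')
g=cv2.cvtColor(p,cv2.COLOR_RGB2GRAY);C=cloud('wrist',d,s)
m=(g<128).astype(np.uint8);m=cv2.morphologyEx(m,cv2.MORPH_CLOSE,np.ones((9,9)))
P=C.reshape(-1,3);q=np.hypot(P[:,0]-.457,P[:,1]+.018)
k=(q>.025)&(q<.062)&(P[:,2]>.02)&(P[:,2]<.06);A=np.c_[P[k,:2]-[.457,-.018],np.ones(k.sum())];z=np.median(P[k,2]);
w=np.abs(P[k,2]-.043)<.006;sol=np.linalg.lstsq(A[w],P[k,2][w],rcond=None)[0];print('disc plane slope,height (want .043)',sol.round(4),w.sum())
k=(q<.019)&(P[:,2]>.07)&(P[:,2]<.1);print('top z pct',np.percentile(P[k,2],[5,50,95]).round(4))
k=k&(P[:,2]>.084);print('tip',P[k].mean(0).round(4),k.sum())
go(.63,-.121,.2);lvl()
E
```

```text
disc plane slope,height (want .043) [ 0.0009 -0.      0.0441] 10194
top z pct [0.0747 0.0763 0.0881]
tip [ 0.4571 -0.0193  0.0872] 329
from [ 0.4617 -0.0191  0.1882] delta_tool [-0.1896 -0.0529 -0.0093] rows 5.0 F [ 2.5 -0.4  2.8] open 0.746 t 6.38 tilt [ 0.0128 -0.0035 -0.9999] yaw_y [0.269 0.963 0.   ]
level rot [0.0001 0.0133 0.    ]
```

View pics/w6.png

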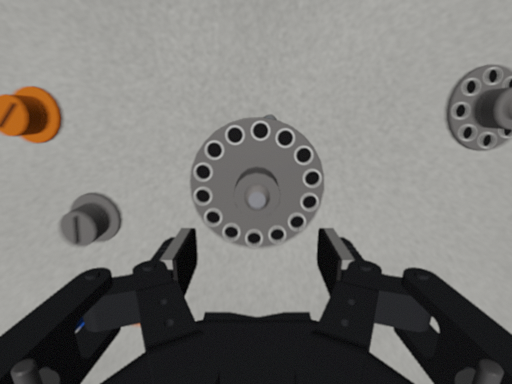

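The large wheel is home: the disc plane is level (slope under 0.001) at 44 mm, with the same 1 mm bias as the table reading, and its spigot is at (257,198). Next the sleeve.

Request:
carry_out([
  {"delta_pos": [-0.192,-0.054,-0.01],"delta_rot": [0,0.013,0],"claw": 80},
  {"delta_pos": [-0.192,-0.054,-0.01],"delta_rot": [0,0.013,0],"claw": 80},
  {"delta_pos": [-0.192,-0.054,-0.01],"delta_rot": [0,0.013,0],"claw": 80},
  {"delta_pos": [-0.192,-0.054,-0.01],"delta_rot": [0,0.013,0],"claw": 80},
  {"delta_pos": [-0.192,-0.054,-0.01],"delta_rot": [0,0.013,0],"claw": 80},
  {"delta_pos": [-0.192,-0.054,-0.01],"delta_rot": [0,0.013,0],"claw": 80},
  {"delta_pos": [-0.192,-0.054,-0.01],"delta_rot": [0,0.013,0],"claw": 80},
])

```text
time: 6.97
eef_pos: [0.6331, -0.1239, 0.2004]
tcp_rot: [0.136, 0.991, 0.0, -0.0]
contact_force: [-0.5, 1.2, 1.3]
opening: 0.801
```

```bash
cat >> h.py <<'E'
def spig(tag,near,ztip,ztop):
    """tip disc of a spigot (bright) and collar top around pixel near"""
    f=np.load(f'pics/{tag}.npz');s={k:f[k] for k in('tcp_rot','eef_pos')}
    C=cloud('wrist',f['d'],s);P=C.reshape(-1,3);n=np.array(near)
    w=toplane('wrist',near,ztip,s)[0]
    q=np.hypot(P[:,0]-w[0],P[:,1]-w[1])
    a=P[(q<.03)&(np.abs(P[:,2]-ztip-.0009)<.0025)];
    b=P[(q<.035)&(np.abs(P[:,2]-ztop-.0009)<.003)]
    def cc(X): (x,y),r=cv2.minEnclosingCircle(X[:,:2].astype(np.float32)); return X.mean(0).round(4),(round(x,4),round(y,4),round(r,4)),len(X)
    if len(a):print('tip mean/enclosing(r=.007)',cc(a))
    if len(b):print('collar top (r=.020)',cc(b))
E
python3 - <<'E'
from h import *
s,p,d=snap('wrist','w7')
print(proj('wrist',[.633,-.1195,.052],s),proj('wrist',[.633,-.1195,.04],s))
go(.633,-.1195,.2);lvl()
E
```

```text
[[261.88827982 181.63288292]] [[261.67524371 179.03622025]]
from [ 0.632  -0.1229  0.2002] delta_tool [-0.      0.0036  0.0002] rows 1.0 F [-0.3 -0.3  0. ] open 0.801 t 7.02 tilt [-1.e-03  6.e-04 -1.e+00] yaw_y [0.269 0.963 0.   ]
level rot [ 0.0003 -0.0011 -0.    ]
```

View pics/w7.png

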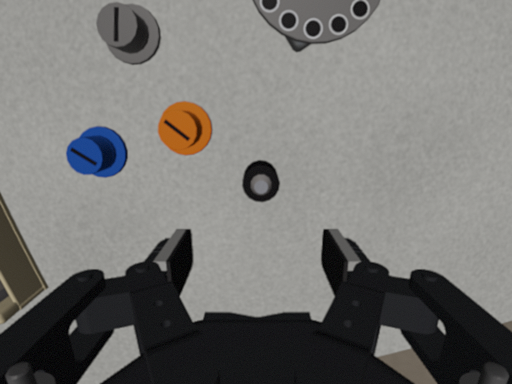

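The view shows the black sleeve at (261,181) with spigot tip (262,185). Orange (184,128) and blue (97,152) are well clear of the jaw line.

```bash
python3 - <<'E'
from h import *
spig('w7',(262,185),.052,.04)
f=np.load('pics/w7.npz');p=f['p'];s={k:f[k] for k in('tcp_rot','eef_pos')}
g=cv2.cvtColor(p,cv2.COLOR_RGB2GRAY)
m=((g>110)&(np.hypot(*(np.mgrid[:384,:512]-np.array([185,262])[:,None,None]))<13)).astype(np.uint8)
c=circ(m,(262,185),20);e=cv2.minEnclosingCircle(c);print(e,toplane('wrist',e[0],.052,s))
E
```

```text
tip mean/enclosing(r=.007) (array([ 0.6376, -0.1224,  0.0524]), (0.6377, -0.1225, 0.0083), 193)
collar top (r=.020) (array([ 0.6368, -0.1223,  0.0408]), (0.6379, -0.1225, 0.02), 751)
((260.0, 184.35293579101562), 8.875432968139648) [[ 0.63519761 -0.12207435  0.052     ]]
```

```bash
python3 - <<'E'
from h import *
go(.6365,-.1224,.031);lvl()
E
```

```text
from [ 0.632  -0.1229  0.2002] delta_tool [-0.0044  0.0017  0.1692] rows 5.0 F [-0.3 -0.3  0. ] open 0.801 t 7.02 tilt [-1.e-03  6.e-04 -1.e+00] yaw_y [0.269 0.963 0.   ]
level rot [ 0.0003 -0.0011 -0.    ]
```

Request:
carry_out([
  {"delta_pos": [-0.0045,0.0015,0.03],"delta_rot": [0,-0.001,0],"claw": 80},
  {"delta_pos": [-0.0045,0.0015,0.07],"delta_rot": [0,-0.001,0],"claw": 80},
  {"delta_pos": [-0.0045,0.0015,0.105],"delta_rot": [0,-0.001,0],"claw": 80},
  {"delta_pos": [-0.0045,0.0015,0.13],"delta_rot": [0,-0.001,0],"claw": 80},
  {"delta_pos": [-0.0045,0.0015,0.15],"delta_rot": [0,-0.001,0],"claw": 80},
  {"delta_pos": [-0.0045,0.0015,0.16],"delta_rot": [0,-0.001,0],"claw": 80},
  {"delta_pos": [-0.0045,0.0015,0.167],"delta_rot": [0,-0.001,0],"claw": 80},
  {"delta_pos": [-0.0045,0.0015,0.169],"delta_rot": [0,-0.001,0],"claw": 80},
])

```text
time: 7.68
eef_pos: [0.6359, -0.122, 0.031]
tcp_rot: [0.136, 0.991, 0.0, -0.0]
contact_force: [0.1, -0.6, 0.0]
opening: 0.796
```

```bash
python3 - <<'E'
from h import *
s,p,d=snap('wrist','w8')
go(.6365,-.1224,.031);lvl()
E
```

```text
from [ 0.6365 -0.1223  0.0316] delta_tool [-0.0001 -0.0001  0.0006] rows 1.0 F [ 0.2 -0.7  0.5] open 0.8 t 7.73 tilt [ 3.e-04  3.e-04 -1.e+00] yaw_y [0.269 0.963 0.   ]
level rot [ 0.0004  0.0002 -0.    ]
```

View pics/w8.png

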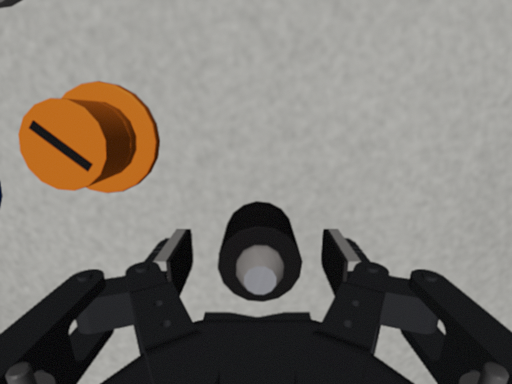

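The sleeve sits midway between the pads, with its spigot tip at (260,279) as the wheel's was. Closing.

Request:
carry_out([
  {"delta_pos": [0,0,0],"delta_rot": [0,0,0],"claw": 35},
  {"delta_pos": [0,0,0],"delta_rot": [0,0,0],"claw": 35},
  {"delta_pos": [0,0,0],"delta_rot": [0,0,0],"claw": 30},
  {"delta_pos": [0,0,0],"delta_rot": [0,0,0],"claw": 30},
  {"delta_pos": [0,0,0],"delta_rot": [0,0,0],"claw": 30},
  {"delta_pos": [0,0,0],"delta_rot": [0,0,0],"claw": 30},
], force=40)

```text
time: 8.23
eef_pos: [0.6379, -0.1227, 0.0339]
tcp_rot: [0.136, 0.991, -0.0, 0.002]
contact_force: [-0.3, 1.4, 6.4]
opening: 0.454
```

```bash
python3 - <<'E'
from h import *
s,p,d=snap('wrist','w9')
go(.6365,-.1224,.151);lvl()
E
```

```text
from [ 0.6379 -0.1227  0.0339] delta_tool [ 0.001  -0.     -0.1171] rows 3.0 F [0.4 0.6 6.7] open 0.452 t 8.28 tilt [ 3.6e-03 -7.0e-04 -1.0e+00] yaw_y [0.269 0.963 0.   ]
level rot [0.0003 0.0037 0.    ]
```

View pics/w9.png

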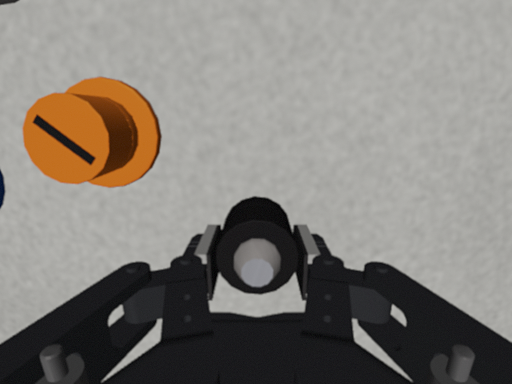

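Request:
carry_out([
  {"delta_pos": [0.001,0,-0.005],"delta_rot": [0,0.002,0],"claw": 30},
  {"delta_pos": [0.001,0,-0.015],"delta_rot": [0,0.002,0],"claw": 30},
  {"delta_pos": [0.001,0,-0.035],"delta_rot": [0,0.002,0],"claw": 30},
  {"delta_pos": [0.001,0,-0.07],"delta_rot": [0,0.002,0],"claw": 30},
  {"delta_pos": [0.001,0,-0.1],"delta_rot": [0,0.002,0],"claw": 30},
  {"delta_pos": [0.001,0,-0.12],"delta_rot": [0,0.002,0],"claw": 30},
  {"delta_pos": [0.001,0,-0.12],"delta_rot": [0,0.002,0],"claw": 30},
])

```text
time: 8.87
eef_pos: [0.6396, -0.1235, 0.161]
tcp_rot: [0.136, 0.991, -0.001, 0.006]
contact_force: [1.4, -1.0, 0.1]
opening: 0.454
```

```bash
python3 - <<'E'
from h import *
s,p,d=snap('wrist','w10')
go(.457,-.0185,.155);lvl()
E
```

```text
from [ 0.6382 -0.123   0.1578] delta_tool [0.2027 0.0519 0.0011] rows 6.0 F [ 0.1 -0.7 -0.7] open 0.451 t 8.92 tilt [ 0.0082 -0.0026 -1.    ] yaw_y [ 0.269  0.963 -0.   ]
level rot [-0.0003  0.0086  0.    ]
```

View pics/w10.png

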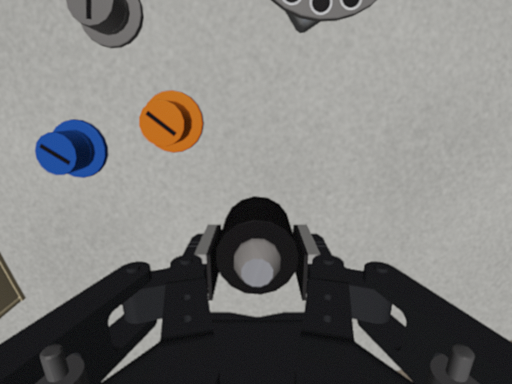

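The sleeve is held, with its spigot at (258,271), and lifted clear. Moving it over the hub axis.

Request:
carry_out([
  {"delta_pos": [0.202,0.052,0.002],"delta_rot": [0,0.006,0],"claw": 30},
  {"delta_pos": [0.202,0.052,0.002],"delta_rot": [0,0.006,0],"claw": 30},
  {"delta_pos": [0.202,0.052,0.002],"delta_rot": [0,0.006,0],"claw": 30},
  {"delta_pos": [0.202,0.052,0.002],"delta_rot": [0,0.006,0],"claw": 30},
  {"delta_pos": [0.202,0.052,0.002],"delta_rot": [0,0.006,0],"claw": 30},
  {"delta_pos": [0.202,0.052,0.002],"delta_rot": [0,0.006,0],"claw": 30},
  {"delta_pos": [0.202,0.052,0.002],"delta_rot": [0,0.006,0],"claw": 30},
  {"delta_pos": [0.202,0.052,0.002],"delta_rot": [0,0.006,0],"claw": 30},
])

```text
time: 9.58
eef_pos: [0.4575, -0.0186, 0.1534]
tcp_rot: [0.136, 0.991, -0.0, 0.001]
contact_force: [-0.2, -0.7, -0.5]
opening: 0.454
```

```bash
python3 - <<'E'
from h import *
s,p,d=snap('wrist','w11')
go(.457,-.0185,.1089);lvl()
E
```

```text
from [ 0.4584 -0.019   0.154 ] delta_tool [0.0017 0.0001 0.0451] rows 2.0 F [ 0.6 -0.7 -0.7] open 0.456 t 9.63 tilt [ 0.0028 -0.0012 -1.    ] yaw_y [ 0.269  0.963 -0.   ]
level rot [-0.0004  0.003  -0.    ]
```

View pics/w11.png

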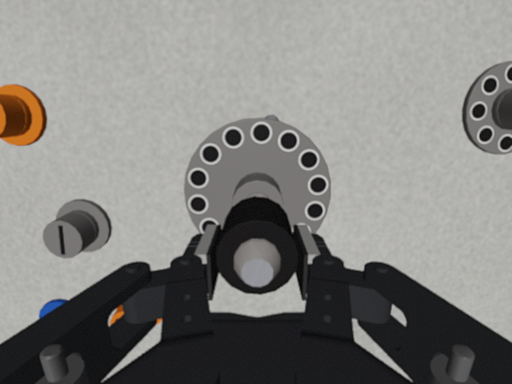

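The sleeve (258) sits over the wheel's axis (257). I'll check the wheel disc's centre before lowering.

```bash
python3 - <<'E'
from h import *
for tag in('w11','w6'):
    f=np.load(f'pics/{tag}.npz');p=f['p'];s={k:f[k] for k in('tcp_rot','eef_pos')}
    g=cv2.cvtColor(p,cv2.COLOR_RGB2GRAY);C=cloud('wrist',f['d'],s)
    q=np.hypot(C[...,0]-.457,C[...,1]+.0185)
    m=((np.abs(C[...,2]-.044)<.006)&(q<.08)).astype(np.uint8);m=cv2.morphologyEx(m,cv2.MORPH_CLOSE,np.ones((5,5)))
    c=max(cv2.findContours(m,cv2.RETR_EXTERNAL,cv2.CHAIN_APPROX_NONE)[0],key=cv2.contourArea)[:,0]
    W=toplane('wrist',c,.043,s);W=W[np.hypot(W[:,0]-.457,W[:,1]+.0185)>.058]
    print(tag,robust(W),s['eef_pos'])
E
```

```text
w11 (array([ 0.4575, -0.0193]), 0.0641, 299) [ 0.45746996 -0.01856696  0.15336146]
w6 (array([ 0.4577, -0.0196]), 0.0642, 371) [ 0.45788743 -0.01827413  0.18136899]
```

Request:
carry_out([
  {"delta_pos": [0.001,0,0.01],"delta_rot": [0,0.001,0],"claw": 30},
  {"delta_pos": [0.001,0,0.02],"delta_rot": [0,0.001,0],"claw": 30},
  {"delta_pos": [0.001,0,0.026],"delta_rot": [0,0.001,0],"claw": 30},
  {"delta_pos": [0.001,0,0.03],"delta_rot": [0,0.001,0],"claw": 30},
  {"delta_pos": [0.001,0,0.033],"delta_rot": [0,0.001,0],"claw": 30},
  {"delta_pos": [0.001,0,0.035],"delta_rot": [0,0.001,0],"claw": 30},
  {"delta_pos": [0.001,0,0.037],"delta_rot": [0,0.001,0],"claw": 30},
  {"delta_pos": [0.001,0,0.039],"delta_rot": [0,0.001,0],"claw": 30},
])

```text
time: 10.3
eef_pos: [0.4578, -0.0189, 0.115]
tcp_rot: [0.136, 0.991, -0.0, 0.001]
contact_force: [-0.0, -0.3, -0.1]
opening: 0.453
```

```bash
python3 - <<'E'
from h import *
go(.4578,-.0187,.1089);lvl()
E
```

```text
from [ 0.4578 -0.0189  0.115 ] delta_tool [0.0001 0.0002 0.0061] rows 1.0 F [-0.  -0.3 -0.1] open 0.453 t 10.3 tilt [ 0.0023 -0.0011 -1.    ] yaw_y [ 0.269  0.963 -0.   ]
level rot [-0.0005  0.0025  0.    ]
```

No contact yet with the spigot about 6 mm inside the bore. Lowering the rest.

Request:
carry_out([
  {"delta_pos": [0,0,0.002],"delta_rot": [0,0,0],"claw": 30},
  {"delta_pos": [0,0,0.003],"delta_rot": [0,0,0],"claw": 30},
  {"delta_pos": [0,0,0.004],"delta_rot": [0,0,0],"claw": 30},
  {"delta_pos": [0,0,0.005],"delta_rot": [0,0,0],"claw": 30},
  {"delta_pos": [0,0,0.006],"delta_rot": [0,0,0],"claw": 30},
  {"delta_pos": [0,0,0.007],"delta_rot": [0,0,0],"claw": 30},
])

```text
time: 10.8
eef_pos: [0.4581, -0.0189, 0.1088]
tcp_rot: [0.136, 0.991, -0.0, 0.001]
contact_force: [-2.2, 0.0, 8.9]
opening: 0.453
```

```bash
python3 - <<'E'
from h import *
go(.4578,-.0187,.1089);lvl()
E
```

```text
from [ 0.4581 -0.0189  0.1088] delta_tool [ 0.0004  0.0001 -0.0001] rows 1.0 F [-2.2  0.   8.9] open 0.453 t 10.8 tilt [ 0.0024 -0.0011 -1.    ] yaw_y [ 0.269  0.963 -0.   ]
level rot [-0.0005  0.0026  0.    ]
```

The sleeve is seated at TCP height 0.1088 (expected 0.1089) with 9 N up. Releasing.

Request:
carry_out([
  {"delta_pos": [0,0,0],"delta_rot": [0,0,0],"claw": 48},
  {"delta_pos": [0,0,0],"delta_rot": [0,0,0],"claw": 55},
  {"delta_pos": [0,0,0],"delta_rot": [0,0,0],"claw": 75},
  {"delta_pos": [0,0,0],"delta_rot": [0,0,0],"claw": 75},
  {"delta_pos": [0,0,-0.01],"delta_rot": [0,0,0],"claw": 75},
  {"delta_pos": [0,0,-0.04],"delta_rot": [0,0,0],"claw": 75},
  {"delta_pos": [0,0,-0.08],"delta_rot": [0,0,0],"claw": 75},
  {"delta_pos": [0,0,-0.1],"delta_rot": [0,0,0],"claw": 75},
])

```text
time: 11.47
eef_pos: [0.4594, -0.0192, 0.2136]
tcp_rot: [0.136, 0.991, -0.001, 0.004]
contact_force: [1.5, -0.7, 0.6]
opening: 0.751
```

```bash
python3 - <<'E'
from h import *
s,p,d=snap('wrist','w12')
uv=proj('wrist',[.4578,-.019,.127],s)[0];print(uv)
spig('w12',uv,.127,.115)
go(.449,.238,.2);lvl()
E
```

```text
[257.72954404 198.05096432]
tip mean/enclosing(r=.007) (array([ 0.4574, -0.0199,  0.1276]), (0.4577, -0.02, 0.0082), 304)
collar top (r=.020) (array([ 0.4566, -0.0198,  0.1158]), (0.4578, -0.0201, 0.0198), 1186)
from [ 0.4614 -0.0196  0.2173] delta_tool [0.0815 0.2448 0.016 ] rows 7.0 F [2.1 0.6 2.7] open 0.75 t 11.52 tilt [ 0.0147 -0.0044 -0.9999] yaw_y [ 0.269  0.963 -0.   ]
level rot [-0.0003  0.0153  0.    ]
```

View pics/w12.png

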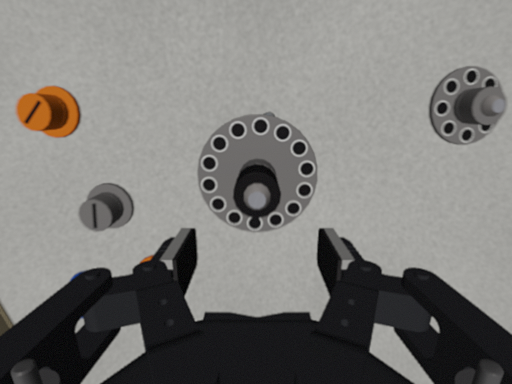

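The sleeve is home: its top reads 115.8 mm (bias ~0.8, want 115) and its tip is at (257,198). Next the small wheel, seen at (468,105) with 8 wells.

Request:
carry_out([
  {"delta_pos": [0.081,0.245,0.014],"delta_rot": [0,0.013,0],"claw": 80},
  {"delta_pos": [0.081,0.245,0.014],"delta_rot": [0,0.013,0],"claw": 80},
  {"delta_pos": [0.081,0.245,0.014],"delta_rot": [0,0.013,0],"claw": 80},
  {"delta_pos": [0.081,0.245,0.014],"delta_rot": [0,0.013,0],"claw": 80},
  {"delta_pos": [0.081,0.245,0.014],"delta_rot": [0,0.013,0],"claw": 80},
  {"delta_pos": [0.081,0.245,0.014],"delta_rot": [0,0.013,0],"claw": 80},
  {"delta_pos": [0.081,0.245,0.014],"delta_rot": [0,0.013,0],"claw": 80},
  {"delta_pos": [0.081,0.245,0.014],"delta_rot": [0,0.013,0],"claw": 80},
])

```text
time: 12.18
eef_pos: [0.4489, 0.2403, 0.2022]
tcp_rot: [0.133, 0.991, -0.0, 0.001]
contact_force: [-0.5, 0.2, -0.4]
opening: 0.8
```

```bash
python3 - <<'E'
from h import *
s,p,d=snap('wrist','w13')
uv=proj('wrist',[.45,.238,.052],s)[0];print(uv)
spig('w13',uv,.052,.04)
go(.45,.238,.031);lvl()
E
```

```text
[255.8258048  183.74305664]
tip mean/enclosing(r=.007) (array([0.4499, 0.2377, 0.0525]), (0.45, 0.2379, 0.0085), 188)
collar top (r=.020) (array([0.4491, 0.2377, 0.0408]), (0.4501, 0.2374, 0.0199), 750)
from [0.4491 0.2388 0.2021] delta_tool [-0.0006 -0.0003  0.1711] rows 5.0 F [-0.8 -0.3  0.5] open 0.798 t 12.23 tilt [ 0.002  -0.0016 -1.    ] yaw_y [ 0.266  0.964 -0.001]
level rot [-0.001   0.0024  0.    ]
```

View pics/w13.png

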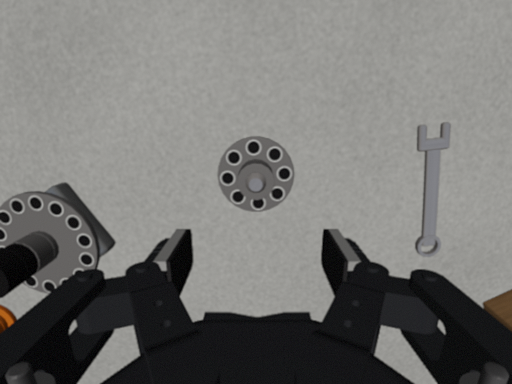

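The small wheel with 8 wells is at (256,174), spigot (256,184), centre (0.450,0.2377). Stack and wrench are clear.

Request:
carry_out([
  {"delta_pos": [-0.0005,-0.0005,0.03],"delta_rot": [-0.001,0.002,0],"claw": 80},
  {"delta_pos": [-0.0005,-0.0005,0.07],"delta_rot": [-0.001,0.002,0],"claw": 80},
  {"delta_pos": [-0.0005,-0.0005,0.105],"delta_rot": [-0.001,0.002,0],"claw": 80},
  {"delta_pos": [-0.0005,-0.0005,0.13],"delta_rot": [-0.001,0.002,0],"claw": 80},
  {"delta_pos": [-0.0005,-0.0005,0.15],"delta_rot": [-0.001,0.002,0],"claw": 80},
  {"delta_pos": [-0.0005,-0.0005,0.16],"delta_rot": [-0.001,0.002,0],"claw": 80},
  {"delta_pos": [-0.0005,-0.0005,0.168],"delta_rot": [-0.001,0.002,0],"claw": 80},
  {"delta_pos": [-0.0005,-0.0005,0.171],"delta_rot": [-0.001,0.002,0],"claw": 80},
])

```text
time: 12.9
eef_pos: [0.45, 0.2369, 0.0307]
tcp_rot: [0.135, 0.991, -0.0, -0.0]
contact_force: [-0.1, -0.3, 0.1]
opening: 0.798
```

```bash
python3 - <<'E'
from h import *
s,p,d=snap('wrist','w14')
go(.45,.2377,.031);lvl()
E
```

```text
from [0.4502 0.2372 0.031 ] delta_tool [ 0.0003  0.0005 -0.    ] rows 1.0 F [-0.7 -0.6  1.2] open 0.803 t 12.95 tilt [ 2.e-04 -2.e-04 -1.e+00] yaw_y [ 0.267  0.964 -0.   ]
level rot [-0.0001  0.0003 -0.    ]
```

View pics/w14.png

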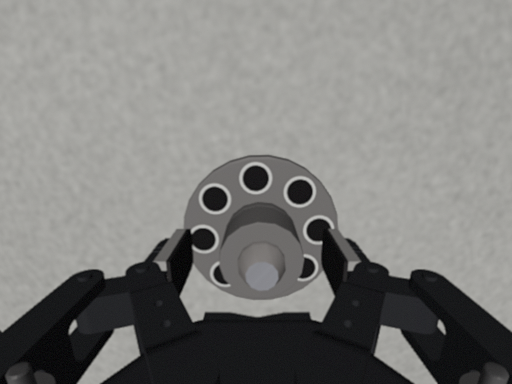

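The collar sits between the pads, tip at (262,275). Closing.

Request:
carry_out([
  {"delta_pos": [0,0,0],"delta_rot": [0,0,0],"claw": 35},
  {"delta_pos": [0,0,0],"delta_rot": [0,0,0],"claw": 35},
  {"delta_pos": [0,0,0],"delta_rot": [0,0,0],"claw": 30},
  {"delta_pos": [0,0,0],"delta_rot": [0,0,0],"claw": 30},
  {"delta_pos": [0,0,0],"delta_rot": [0,0,0],"claw": 30},
  {"delta_pos": [0,0,0],"delta_rot": [0,0,0],"claw": 30},
], force=50)

```text
time: 13.45
eef_pos: [0.4517, 0.2376, 0.0327]
tcp_rot: [0.135, 0.991, 0.0, 0.002]
contact_force: [-0.7, -1.4, 6.1]
opening: 0.452
```

```bash
python3 - <<'E'
from h import *
go(.45,.2377,.2);lvl()
E
```

```text
from [0.4517 0.2376 0.0327] delta_tool [ 1.100e-03 -1.000e-04 -1.673e-01] rows 5.0 F [-0.7 -1.4  6.1] open 0.452 t 13.45 tilt [ 3.6e-03  5.0e-04 -1.0e+00] yaw_y [0.267 0.964 0.001]
level rot [ 0.0014  0.0033 -0.    ]
```

Request:
carry_out([
  {"delta_pos": [0.001,0,-0.005],"delta_rot": [0,0.002,0],"claw": 30},
  {"delta_pos": [0.001,0,-0.015],"delta_rot": [0,0.002,0],"claw": 30},
  {"delta_pos": [0.001,0,-0.035],"delta_rot": [0,0.002,0],"claw": 30},
  {"delta_pos": [0.001,0,-0.07],"delta_rot": [0,0.002,0],"claw": 30},
  {"delta_pos": [0.001,0,-0.11],"delta_rot": [0,0.002,0],"claw": 30},
  {"delta_pos": [0.001,0,-0.145],"delta_rot": [0,0.002,0],"claw": 30},
  {"delta_pos": [0.001,0,-0.165],"delta_rot": [0,0.002,0],"claw": 30},
  {"delta_pos": [0.001,0,-0.165],"delta_rot": [0,0.002,0],"claw": 30},
])

```text
time: 14.12
eef_pos: [0.4529, 0.2388, 0.2045]
tcp_rot: [0.135, 0.991, 0.003, 0.006]
contact_force: [1.7, 0.9, -1.2]
opening: 0.448
```

```bash
python3 - <<'E'
from h import *
s,p,d=snap('wrist','w15')
go(.4577,-.0192,.2);lvl()
E
```

```text
from [0.4514 0.2383 0.2011] delta_tool [-0.0747 -0.2465  0.0004] rows 7.0 F [ 0.4 -0.3 -1.8] open 0.446 t 14.17 tilt [ 0.0081  0.003  -1.    ] yaw_y [0.267 0.964 0.005]
level rot [ 0.005  0.007 -0.   ]
```

View pics/w15.png

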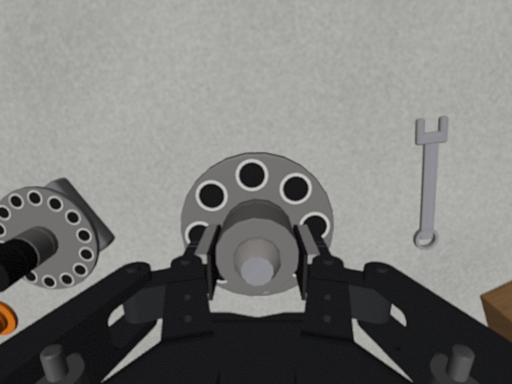

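The small wheel is held, tip at (257,270), disc level with the gripper. Moving it over the stack.

Request:
carry_out([
  {"delta_pos": [-0.075,-0.2465,0.001],"delta_rot": [0.004,0.005,0],"claw": 30},
  {"delta_pos": [-0.075,-0.2465,0.001],"delta_rot": [0.004,0.005,0],"claw": 30},
  {"delta_pos": [-0.075,-0.2465,0.001],"delta_rot": [0.004,0.005,0],"claw": 30},
  {"delta_pos": [-0.075,-0.2465,0.001],"delta_rot": [0.004,0.005,0],"claw": 30},
  {"delta_pos": [-0.075,-0.2465,0.001],"delta_rot": [0.004,0.005,0],"claw": 30},
  {"delta_pos": [-0.075,-0.2465,0.001],"delta_rot": [0.004,0.005,0],"claw": 30},
  {"delta_pos": [-0.075,-0.2465,0.001],"delta_rot": [0.004,0.005,0],"claw": 30},
  {"delta_pos": [-0.075,-0.2465,0.001],"delta_rot": [0.004,0.005,0],"claw": 30},
])

```text
time: 14.83
eef_pos: [0.4567, -0.0212, 0.1973]
tcp_rot: [0.137, 0.991, 0.001, -0.001]
contact_force: [-0.0, 0.6, -1.2]
opening: 0.448
```

```bash
python3 - <<'E'
from h import *
s,p,d=snap('wrist','w16')
go(.4577,-.0192,.1477);lvl()
E
```

```text
from [ 0.4567 -0.0196  0.1974] delta_tool [-0.0009  0.0006  0.0497] rows 2.0 F [-0.2  0.1 -2.3] open 0.449 t 14.88 tilt [-0.0017  0.0022 -1.    ] yaw_y [0.27  0.963 0.002]
level rot [ 0.0017 -0.0022 -0.    ]
```

View pics/w16.png

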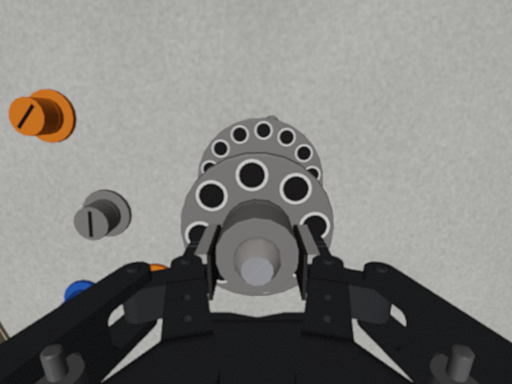

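The small wheel is centred over the stack: disc centre column about 257, lower wheel about 260. Lowering.

Request:
carry_out([
  {"delta_pos": [-0.001,0.0005,0.012],"delta_rot": [0.001,-0.002,0],"claw": 30},
  {"delta_pos": [-0.001,0.0005,0.023],"delta_rot": [0.001,-0.002,0],"claw": 30},
  {"delta_pos": [-0.001,0.0005,0.031],"delta_rot": [0.001,-0.002,0],"claw": 30},
  {"delta_pos": [-0.001,0.0005,0.036],"delta_rot": [0.001,-0.002,0],"claw": 30},
  {"delta_pos": [-0.001,0.0005,0.038],"delta_rot": [0.001,-0.002,0],"claw": 30},
  {"delta_pos": [-0.001,0.0005,0.04],"delta_rot": [0.001,-0.002,0],"claw": 30},
  {"delta_pos": [-0.001,0.0005,0.042],"delta_rot": [0.001,-0.002,0],"claw": 30},
  {"delta_pos": [-0.001,0.0005,0.044],"delta_rot": [0.001,-0.002,0],"claw": 30},
])

```text
time: 15.55
eef_pos: [0.4581, -0.0192, 0.1537]
tcp_rot: [0.136, 0.991, 0.0, 0.0]
contact_force: [0.1, -0.3, -0.4]
opening: 0.452
```

```bash
python3 - <<'E'
from h import *
go(.4577,-.0192,.1477);lvl()
E
```

```text
from [ 0.4581 -0.0192  0.1537] delta_tool [ 0.0004 -0.0001  0.006 ] rows 1.0 F [ 0.1 -0.3 -0.4] open 0.452 t 15.55 tilt [ 1.e-03  5.e-04 -1.e+00] yaw_y [0.269 0.963 0.001]
level rot [ 0.0007  0.0008 -0.    ]
```

Request:
carry_out([
  {"delta_pos": [0,0,0.002],"delta_rot": [0,0,0],"claw": 30},
  {"delta_pos": [0,0,0.003],"delta_rot": [0,0,0],"claw": 30},
  {"delta_pos": [0,0,0.004],"delta_rot": [0,0,0],"claw": 30},
  {"delta_pos": [0,0,0.005],"delta_rot": [0,0,0],"claw": 30},
  {"delta_pos": [0,0,0.006],"delta_rot": [0,0,0],"claw": 30},
  {"delta_pos": [0,0,0.007],"delta_rot": [0,0,0],"claw": 30},
])

```text
time: 16.05
eef_pos: [0.4586, -0.0194, 0.1477]
tcp_rot: [0.136, 0.991, 0.0, 0.001]
contact_force: [-2.5, 0.3, 8.2]
opening: 0.452
```

```bash
python3 - <<'E'
from h import *
go(.4577,-.0192,.1477);lvl()
E
```

```text
from [ 0.4586 -0.0194  0.1477] delta_tool [ 0.0009 -0.0001  0.    ] rows 1.0 F [-2.5  0.3  8.2] open 0.452 t 16.05 tilt [ 1.7e-03  2.0e-04 -1.0e+00] yaw_y [0.269 0.963 0.001]
level rot [0.0007 0.0016 0.    ]
```

Seated at 0.1477, exactly as expected, with 8 N up. Releasing.

Request:
carry_out([
  {"delta_pos": [0,0,0],"delta_rot": [0,0,0],"claw": 48},
  {"delta_pos": [0,0,0],"delta_rot": [0,0,0],"claw": 55},
  {"delta_pos": [0,0,0],"delta_rot": [0,0,0],"claw": 75},
  {"delta_pos": [0,0,0],"delta_rot": [0,0,0],"claw": 75},
  {"delta_pos": [0,0,-0.01],"delta_rot": [0,0,0],"claw": 75},
  {"delta_pos": [0,0,-0.04],"delta_rot": [0,0,0],"claw": 75},
  {"delta_pos": [0,0,-0.07],"delta_rot": [0,0,0],"claw": 75},
  {"delta_pos": [0,0,-0.08],"delta_rot": [0,0,0],"claw": 75},
])

```text
time: 16.72
eef_pos: [0.4606, -0.0199, 0.2331]
tcp_rot: [0.136, 0.991, -0.0, 0.005]
contact_force: [1.4, -0.6, 1.0]
opening: 0.75
```

```bash
python3 - <<'E'
from h import *
s,p,d=snap('wrist','w17')
uv=proj('wrist',[.4578,-.019,.167],s)[0];print(uv)
spig('w17',uv,.167,.155)
go(.452,-.21,.22);lvl()
E
```

```text
[258.22100543 204.3705201 ]
tip mean/enclosing(r=.007) (array([ 0.4567, -0.02  ,  0.1675]), (0.4568, -0.0201, 0.0087), 364)
collar top (r=.020) (array([ 0.4558, -0.0198,  0.1558]), (0.4574, -0.0203, 0.0201), 1416)
from [ 0.4611 -0.02    0.2336] delta_tool [-0.0422 -0.1854  0.014 ] rows 5.0 F [1.1 0.2 1.2] open 0.753 t 16.77 tilt [ 0.0114 -0.0024 -0.9999] yaw_y [0.269 0.963 0.001]
level rot [0.0008 0.0116 0.    ]
```

View pics/w17.png

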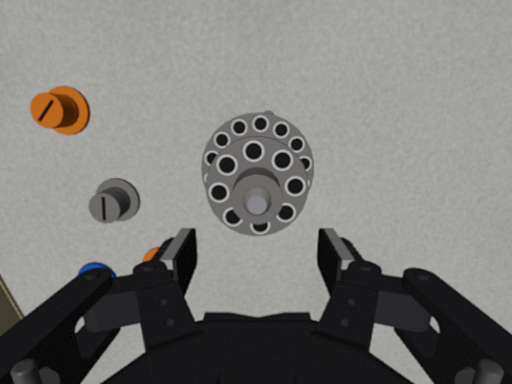

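The small wheel is home: top 155.8 mm (bias 0.8), spigot at (258,203). Knob candidates here are grey (115,202), orange (60,110), orange (155,255) and blue (97,272). I choose the grey one.

Request:
carry_out([
  {"delta_pos": [-0.042,-0.186,0.012],"delta_rot": [0,0.011,0],"claw": 80},
  {"delta_pos": [-0.042,-0.186,0.012],"delta_rot": [0,0.011,0],"claw": 80},
  {"delta_pos": [-0.042,-0.186,0.012],"delta_rot": [0,0.011,0],"claw": 80},
  {"delta_pos": [-0.042,-0.186,0.012],"delta_rot": [0,0.011,0],"claw": 80},
  {"delta_pos": [-0.042,-0.186,0.012],"delta_rot": [0,0.011,0],"claw": 80},
  {"delta_pos": [-0.042,-0.186,0.012],"delta_rot": [0,0.011,0],"claw": 80},
  {"delta_pos": [-0.042,-0.186,0.012],"delta_rot": [0,0.011,0],"claw": 80},
])

```text
time: 17.35
eef_pos: [0.4509, -0.2112, 0.2207]
tcp_rot: [0.137, 0.991, 0.001, -0.001]
contact_force: [0.3, 0.3, -0.9]
opening: 0.804
```

```bash
python3 - <<'E'
from h import *
s,p,d=snap('wrist','w18')
uv=proj('wrist',[.452,-.21,.04],s)[0];print(uv)
spig('w18',uv,.04,.008)
go(.452,-.21,.031);lvl()
E
```

```text
[258.59239319 177.11846162]
tip mean/enclosing(r=.007) (array([ 0.4518, -0.2117,  0.0408]), (0.4522, -0.2118, 0.02), 959)
collar top (r=.020) (array([ 0.444 , -0.2098,  0.0087]), (0.4523, -0.2117, 0.03), 742)
from [ 0.451  -0.2102  0.2208] delta_tool [-1.200e-03  1.000e-04  1.898e-01] rows 5.0 F [-0.2 -0.2 -0.7] open 0.802 t 17.4 tilt [-9.0e-04  2.4e-03 -1.0e+00] yaw_y [0.27  0.963 0.002]
level rot [ 0.0021 -0.0015  0.    ]
```

View pics/w18.png

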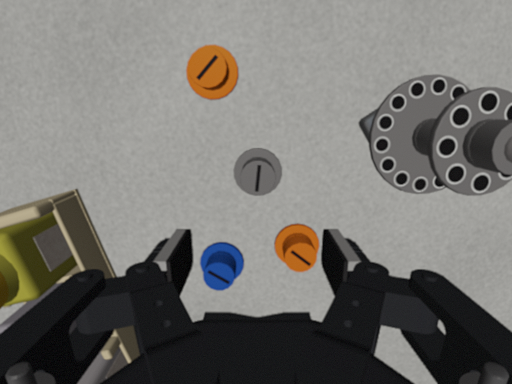

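The grey knob is at (258,172) with one dark bar and a 60 mm flange, centre (0.4522,-0.2117). Oranges (212,72) and (297,245) and blue (222,265) are clear of the jaws. Descending.

Request:
carry_out([
  {"delta_pos": [-0.0015,-0.001,0.04],"delta_rot": [0.002,-0.0015,0],"claw": 80},
  {"delta_pos": [-0.0015,-0.001,0.08],"delta_rot": [0.002,-0.0015,0],"claw": 80},
  {"delta_pos": [-0.0015,-0.001,0.115],"delta_rot": [0.002,-0.0015,0],"claw": 80},
  {"delta_pos": [-0.0015,-0.001,0.145],"delta_rot": [0.002,-0.0015,0],"claw": 80},
  {"delta_pos": [-0.0015,-0.001,0.168],"delta_rot": [0.002,-0.0015,0],"claw": 80},
  {"delta_pos": [-0.0015,-0.001,0.18],"delta_rot": [0.002,-0.0015,0],"claw": 80},
  {"delta_pos": [-0.0015,-0.001,0.187],"delta_rot": [0.002,-0.0015,0],"claw": 80},
  {"delta_pos": [-0.0015,-0.001,0.19],"delta_rot": [0.002,-0.0015,0],"claw": 80},
])

```text
time: 18.07
eef_pos: [0.452, -0.2101, 0.0302]
tcp_rot: [0.136, 0.991, 0.0, -0.0]
contact_force: [0.1, 0.5, -0.3]
opening: 0.798
```

```bash
python3 - <<'E'
from h import *
s,p,d=snap('wrist','w19')
go(.4522,-.2117,.031);lvl()
E
```

```text
from [ 0.4523 -0.2106  0.0307] delta_tool [-0.0002 -0.0011 -0.0003] rows 1.0 F [-0.2 -0.5  0.1] open 0.8 t 18.12 tilt [-0.e+00  2.e-04 -1.e+00] yaw_y [0.269 0.963 0.   ]
level rot [ 0.0001 -0.0001  0.    ]
```

View pics/w19.png

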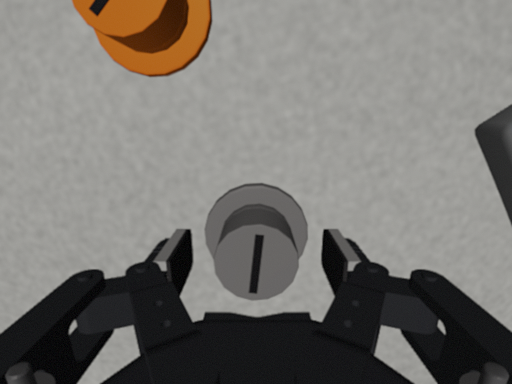

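The grey knob grip (256,260) lies between the pads. Closing.

Request:
carry_out([
  {"delta_pos": [0,-0.0005,0],"delta_rot": [0,0,0],"claw": 35},
  {"delta_pos": [0,-0.0005,0],"delta_rot": [0,0,0],"claw": 35},
  {"delta_pos": [0,-0.0005,0],"delta_rot": [0,0,0],"claw": 30},
  {"delta_pos": [0,-0.0005,0],"delta_rot": [0,0,0],"claw": 30},
  {"delta_pos": [0,-0.0005,0],"delta_rot": [0,0,0],"claw": 30},
  {"delta_pos": [0,-0.0005,0],"delta_rot": [0,0,0],"claw": 30},
], force=40)

```text
time: 18.62
eef_pos: [0.4535, -0.212, 0.0325]
tcp_rot: [0.136, 0.991, -0.001, 0.002]
contact_force: [0.4, 0.7, 6.1]
opening: 0.455
```

```bash
python3 - <<'E'
from h import *
go(.4522,-.2117,.24);lvl()
E
```

```text
from [ 0.4535 -0.212   0.0325] delta_tool [ 0.0006 -0.0003 -0.2075] rows 5.0 F [0.4 0.7 6.1] open 0.455 t 18.62 tilt [ 0.0029 -0.0018 -1.    ] yaw_y [ 0.269  0.963 -0.001]
level rot [-0.001   0.0033  0.    ]
```

Request:
carry_out([
  {"delta_pos": [0.001,0,-0.005],"delta_rot": [0,0.002,0],"claw": 30},
  {"delta_pos": [0.001,0,-0.015],"delta_rot": [0,0.002,0],"claw": 30},
  {"delta_pos": [0.001,0,-0.04],"delta_rot": [0,0.002,0],"claw": 30},
  {"delta_pos": [0.001,0,-0.08],"delta_rot": [0,0.002,0],"claw": 30},
  {"delta_pos": [0.001,0,-0.12],"delta_rot": [0,0.002,0],"claw": 30},
  {"delta_pos": [0.001,0,-0.16],"delta_rot": [0,0.002,0],"claw": 30},
  {"delta_pos": [0.001,0,-0.19],"delta_rot": [0,0.002,0],"claw": 30},
  {"delta_pos": [0.001,0,-0.205],"delta_rot": [0,0.002,0],"claw": 30},
])

```text
time: 19.28
eef_pos: [0.4532, -0.2123, 0.2437]
tcp_rot: [0.136, 0.991, -0.003, 0.004]
contact_force: [1.3, -0.1, -0.3]
opening: 0.455
```

```bash
python3 - <<'E'
from h import *
s,p,d=snap('wrist','w20')
go(.4575,-.0194,.235);lvl()
E
```

```text
from [ 0.454  -0.2128  0.2453] delta_tool [0.0488 0.1873 0.0088] rows 5.0 F [ 0.6 -0.2  1.7] open 0.452 t 19.33 tilt [ 0.0104 -0.0084 -0.9999] yaw_y [ 0.269  0.963 -0.005]
level rot [-0.0053  0.0123 -0.    ]
```

View pics/w20.png

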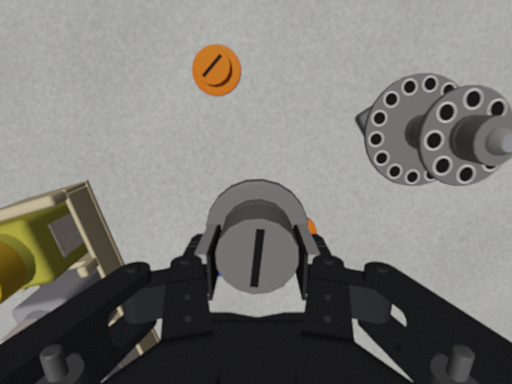

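The knob is held at (258,235) and clear. Moving it over the stack.

Request:
carry_out([
  {"delta_pos": [0.048,0.187,0.006],"delta_rot": [-0.005,0.01,0],"claw": 30},
  {"delta_pos": [0.048,0.187,0.006],"delta_rot": [-0.005,0.01,0],"claw": 30},
  {"delta_pos": [0.048,0.187,0.006],"delta_rot": [-0.005,0.01,0],"claw": 30},
  {"delta_pos": [0.048,0.187,0.006],"delta_rot": [-0.005,0.01,0],"claw": 30},
  {"delta_pos": [0.048,0.187,0.006],"delta_rot": [-0.005,0.01,0],"claw": 30},
  {"delta_pos": [0.048,0.187,0.006],"delta_rot": [-0.005,0.01,0],"claw": 30},
  {"delta_pos": [0.048,0.187,0.006],"delta_rot": [-0.005,0.01,0],"claw": 30},
])

```text
time: 19.92
eef_pos: [0.4574, -0.0185, 0.2368]
tcp_rot: [0.134, 0.991, -0.0, 0.0]
contact_force: [-0.1, -0.3, -0.8]
opening: 0.457
```

```bash
python3 - <<'E'
from h import *
s,p,d=snap('wrist','w21')
go(.4575,-.0194,.1875);lvl()
E
```

```text
from [ 0.4576 -0.0195  0.237 ] delta_tool [0.0002 0.0001 0.0495] rows 2.0 F [-1.7 -0.8 -0.4] open 0.453 t 19.97 tilt [ 8.0e-04 -1.1e-03 -1.0e+00] yaw_y [ 0.268  0.963 -0.001]
level rot [-0.0008  0.001   0.    ]
```

View pics/w21.png

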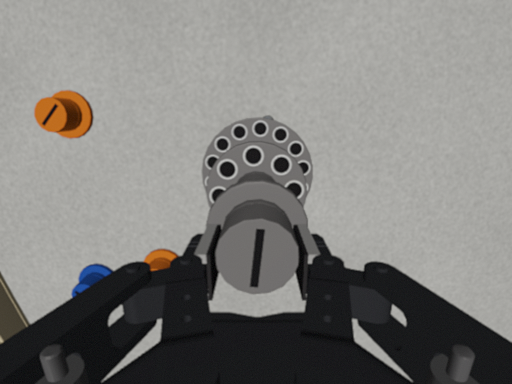

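The knob (258) is over the stack axis (~258). Lowering.

Request:
carry_out([
  {"delta_pos": [0,0,0.012],"delta_rot": [0,0,0],"claw": 30},
  {"delta_pos": [0,0,0.023],"delta_rot": [0,0,0],"claw": 30},
  {"delta_pos": [0,0,0.031],"delta_rot": [0,0,0],"claw": 30},
  {"delta_pos": [0,0,0.036],"delta_rot": [0,0,0],"claw": 30},
  {"delta_pos": [0,0,0.038],"delta_rot": [0,0,0],"claw": 30},
  {"delta_pos": [0,0,0.04],"delta_rot": [0,0,0],"claw": 30},
  {"delta_pos": [0,0,0.042],"delta_rot": [0,0,0],"claw": 30},
  {"delta_pos": [0,0,0.044],"delta_rot": [0,0,0],"claw": 30},
])

```text
time: 20.63
eef_pos: [0.458, -0.0198, 0.1932]
tcp_rot: [0.135, 0.991, -0.001, 0.001]
contact_force: [-0.5, 0.4, -0.5]
opening: 0.453
```

```bash
python3 - <<'E'
from h import *
go(.4575,-.0194,.1875);lvl()
E
```

```text
from [ 0.458  -0.0198  0.1932] delta_tool [0.0006 0.0002 0.0057] rows 1.0 F [-0.5  0.4 -0.5] open 0.453 t 20.63 tilt [ 0.0016 -0.0013 -1.    ] yaw_y [ 0.268  0.963 -0.001]
level rot [-0.0008  0.0019  0.    ]
```

Request:
carry_out([
  {"delta_pos": [0,0,0.002],"delta_rot": [0,0,0],"claw": 30},
  {"delta_pos": [0,0,0.003],"delta_rot": [0,0,0],"claw": 30},
  {"delta_pos": [0,0,0.004],"delta_rot": [0,0,0],"claw": 30},
  {"delta_pos": [0,0,0.005],"delta_rot": [0,0,0],"claw": 30},
  {"delta_pos": [0,0,0.006],"delta_rot": [0,0,0],"claw": 30},
  {"delta_pos": [0,0,0.007],"delta_rot": [0,0,0],"claw": 30},
])

```text
time: 21.13
eef_pos: [0.4586, -0.0199, 0.1875]
tcp_rot: [0.135, 0.991, -0.001, 0.002]
contact_force: [-2.6, 0.1, 8.2]
opening: 0.452
```

```bash
python3 - <<'E'
from h import *
go(.4575,-.0194,.1875);lvl()
E
```

```text
from [ 0.4586 -0.0199  0.1875] delta_tool [0.0012 0.0002 0.    ] rows 1.0 F [-2.6  0.1  8.2] open 0.452 t 21.13 tilt [ 0.0031 -0.0018 -1.    ] yaw_y [ 0.268  0.963 -0.001]
level rot [-0.0009  0.0034  0.    ]
```

Seated at 0.1875, exactly as expected, with 8 N up. Releasing.

Request:
carry_out([
  {"delta_pos": [0,0,0],"delta_rot": [0,0,0],"claw": 48},
  {"delta_pos": [0,0,0],"delta_rot": [0,0,0],"claw": 55},
  {"delta_pos": [0,0,0],"delta_rot": [0,0,0],"claw": 75},
  {"delta_pos": [0,0,0],"delta_rot": [0,0,0],"claw": 75},
  {"delta_pos": [0,0,-0.01],"delta_rot": [0,0,0],"claw": 75},
  {"delta_pos": [0,0,-0.04],"delta_rot": [0,0,0],"claw": 75},
  {"delta_pos": [0,0,-0.08],"delta_rot": [0,0,0],"claw": 75},
  {"delta_pos": [0,0,-0.1],"delta_rot": [0,0,0],"claw": 75},
])

```text
time: 21.8
eef_pos: [0.4595, -0.02, 0.2925]
tcp_rot: [0.135, 0.991, -0.001, 0.005]
contact_force: [1.4, 0.5, 0.4]
opening: 0.755
```

```bash
python3 - <<'E'
from h import *
s,p,d=snap('wrist','w22')
uv=proj('wrist',[.4578,-.019,.195],s)[0];print(uv)
spig('w22',uv,.195,.163)
go(.55,.2,.30);lvl()
E
```

```text
[258.66632992 193.76242127]
tip mean/enclosing(r=.007) (array([ 0.4568, -0.0206,  0.1958]), (0.4572, -0.0208, 0.02), 1728)
collar top (r=.020) (array([ 0.4462, -0.0178,  0.1637]), (0.4575, -0.0208, 0.0299), 1163)
from [ 0.4611 -0.0204  0.2964] delta_tool [-0.0266  0.2362 -0.0034] rows 6.0 F [1.8 0.4 3.1] open 0.752 t 21.85 tilt [ 0.0154 -0.0051 -0.9999] yaw_y [ 0.268  0.963 -0.001]
level rot [-0.0008  0.0162  0.    ]
```

View pics/w22.png

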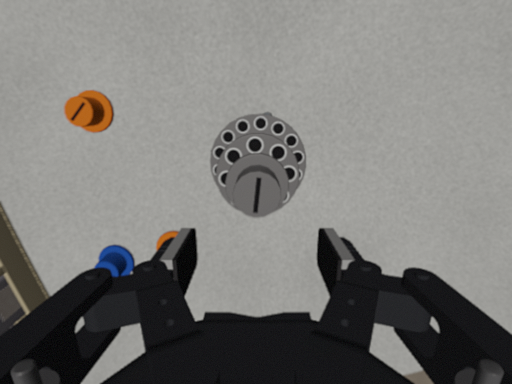

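The knob top reads 195.8 mm (bias 0.8, want 195), and the knob is at (258,190) on the stack. I'll move the arm aside and check from the side and top.

Request:
carry_out([
  {"delta_pos": [-0.027,0.236,-0.003],"delta_rot": [0,0.014,0],"claw": 75},
  {"delta_pos": [-0.027,0.236,-0.003],"delta_rot": [0,0.014,0],"claw": 75},
  {"delta_pos": [-0.027,0.236,-0.003],"delta_rot": [0,0.014,0],"claw": 75},
  {"delta_pos": [-0.027,0.236,-0.003],"delta_rot": [0,0.014,0],"claw": 75},
  {"delta_pos": [-0.027,0.236,-0.003],"delta_rot": [0,0.014,0],"claw": 75},
  {"delta_pos": [-0.027,0.236,-0.003],"delta_rot": [0,0.014,0],"claw": 75},
  {"delta_pos": [-0.027,0.236,-0.003],"delta_rot": [0,0.014,0],"claw": 75},
  {"delta_pos": [-0.027,0.236,-0.003],"delta_rot": [0,0.014,0],"claw": 75},
])

```text
time: 22.52
eef_pos: [0.5504, 0.201, 0.2995]
tcp_rot: [0.134, 0.991, -0.001, 0.001]
contact_force: [0.4, -0.6, 0.2]
opening: 0.75
```

```bash
python3 - <<'E'
from h import *
s,p,d=snap('side','s23')
a,b=proj('side',[.457,-.019,0.])[0],proj('side',[.457,-.019,.195])[0];print(a,b)
cv2.imwrite('pics/s23z.png',cv2.resize(p[60:260,150:330,::-1],None,fx=3,fy=3,interpolation=cv2.INTER_CUBIC))
C=cloud('side',d);P=C.reshape(-1,3);q=np.hypot(P[:,0]-.457,P[:,1]+.019)
print('side top',np.percentile(P[(q<.018)&(P[:,2]>.18)&(P[:,2]<.21),2],[50,95]))
for lo,hi in((.0,.02),(.175,.2)): pass
s,p,d=snap('top','t23')
C=cloud('top',d);P=C.reshape(-1,3);q=np.hypot(P[:,0]-.455,P[:,1]+.02)
k=(q<.018)&(P[:,2]>.17)&(P[:,2]<.22);A=np.c_[P[k,:2]-[.455,-.02],np.ones(k.sum())]
print('top knob plane',np.linalg.lstsq(A,P[k,2],rcond=None)[0],k.sum())
E
```

```text
[238.26909572 200.75668758] [237.51210546 140.29771736]
side top [0.19478402 0.19635316]
top knob plane [-0.01819857 -0.02623871  0.19383008] 109
```

View pics/s23z.png

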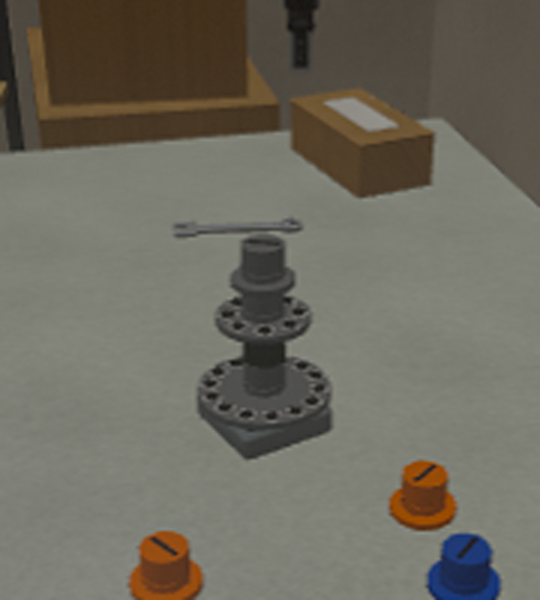

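View pics/t23.png

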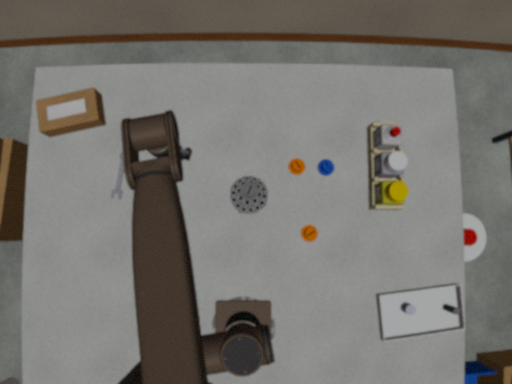

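The side crop shows the whole stack upright and gap-free: hub, large wheel, black sleeve, small wheel, knob (265,255). The wrench and decoys are in their places. The top view shows the discs concentric at (249,194). The top camera's knob-plane slope is a noisy 109-point fit, so I'll cross-check levelness with the close wrist depth and then hand in.

```bash
python3 - <<'E'
from h import *
f=np.load('pics/w22.npz');s={k:f[k] for k in('tcp_rot','eef_pos')};P=cloud('wrist',f['d'],s).reshape(-1,3)
q=np.hypot(P[:,0]-.457,P[:,1]+.0205);k=(q<.0185)&(np.abs(P[:,2]-.196)<.004)
print('knob plane',np.linalg.lstsq(np.c_[P[k,:2]-[.457,-.0205],np.ones(k.sum())],P[k,2],rcond=None)[0].round(4))
a,b=np.load('pics/top0.npz')['p'].astype(int),np.load('pics/t23.npz')['p'].astype(int)
D=np.abs(a-b).sum(2)
for n,(y0,y1,x0,x1) in dict(bottles=(115,215,362,412),orange1=(156,177,287,307),orange2=(223,243,299,319),blue=(157,177,316,336)).items(): print(n,(D[y0:y1,x0:x1]>60).sum())
st=ctrl.get_state();print(st['eef_pos'],st['contact_force'],st['time'])
print(ctrl.sign_off())
E
```

```text
knob plane [ 0.0007 -0.      0.1959]
bottles 0
orange1 0
orange2 0
blue 0
[0.54999402 0.19926738 0.2994995 ] [-0.83877294 -0.41088923  0.01265828] 22.6167
the job is handed in; nothing more can be done
None
```

The carousel is rebuilt on the drive hub in the order asked: large wheel, sleeve, small wheel, grey clamp knob. I lowered each part until it seated, with 8–10 N of upward contact force, and then released it. I handed the job in at 22.6 s with the arm moved clear; the sign-off gave no verdict.

**Seating:** each part stopped within 0.1 mm of its expected home height. After each release, the wrist depth read 0.8–1.1 mm above nominal at every level: 44.1 mm on the large wheel's disc, then 115.8, 155.8 and 195.8 mm on the tops above it. The bare table reads about 0.9 mm high in the same way, so I take the parts as fully home.

**Level and upright:** the large wheel's disc and the knob's top both fit as level to within 0.001 in the wrist depth. The side view shows the stack upright without gaps.

**Left alone:** the bottles and the orange and blue decoys show no pixel change in the top view. I checked the wrench only by eye in the side view; it looks unmoved.

**Checks that disagreed:**
- The top camera's fit of the knob's top showed a tilt of 0.02–0.03. It used only 109 noisy points, and the closer wrist depth contradicts it.
- The top camera's positions were 2–4 mm off the wrist camera's in x, so I went by the wrist camera.

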